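# Prop the tool-chest lid and put the sander away

## Robot

A 6-joint arm with a two-finger parallel gripper is mounted at the origin on the work surface. World frame = base frame: x ahead of the robot, y to its left, z up, the work surface at z = 0. Lengths are in mm, angles in rad, forces in N, time in s.
With the tool pointing down it reaches from about 350 to 975 mm from the base axis. Payload 7.1 kg.
Tool frame: the origin (TCP) lies at the very end of the fingers, on their centre line; the grasp point (between the pads) lies 19 mm behind it; z points along the fingers, y is the direction in which the jaws open and shut (so a half turn about z gives the same grasp; the last joint's range is limited). The gripper opens to 88 mm and grips with 3 to 60 N. Pads are 20 mm wide; open, the fingers measure 115 mm over their backs; the gripper's body (75 mm by 178 mm) begins 61 mm behind the grasp point.
Start: joints at [-0.019, 0.423, 1.63, -0, 1.089, -0.019], TCP at [624.984, 0.026, 188.575] pointing down, gripper open.
Joint ranges: [-3, 3], [-0.9, 2.11], [0.09, 2.58], [-1.31, 4.45], [0.11, 2.69], [-2.54, 2.54]. Speed limits (rad/s): [2.39, 2.39, 3.01, 3.14, 3.14, 3.14].

## Interface

Orientations are given as a rotation vector (axis times angle).
In Python, from workcell import readout, imaging, close_job gives the robot as it stands.
- The arm moves only by the tool carry_out, never from a script. Its argument "rows" is a list of rows, each a list of 3 entries, a list of its own where there are three numbers: the shift along the tool's x, y, z in m, then the turn, a rotation vector about the tool's x, y, z in rad, then the closure, from 0 (fully open) to 1 (shut). In form: [[[dx, dy, dz], [wx, wy, wz], hand], ...]. A call has 1 to 12 rows; each row shifts and turns the commanded pose from where the row before left it, along the tool's axes as they then stand; what a row does not reach is not made up. A row lasts 1/12 s, in which the tool goes at most 41.7 mm and 7.16 degrees, less where a joint would pass 70% of its speed; a pose out of reach is approached as far as the arm can. A call with a gripper value outside its range is refused whole. The fingers move at their own pace and stop on an object; the grip force is fixed at half the most. Time passes only in rows, so rows that do not move let the fingers close. It gives the time, the measured TCP pose, the force and the opening at its end, in the units of the state.
- readout.get_obs(): the state, without advancing time (a new reading comes with each control period).
- imaging.get_image(name): name is "scene" or "side" or "wrist"; returns the picture (480x640x3 uint8, red, green, blue); there is no depth.
- imaging.camera_params(name): a dict with "fx", "fy", "cx", "cy" (pixels), "rvec" (rotation vector, rad) and "tvec" (3), from world to camera coordinates, as OpenCV has them; the wrist camera has in their place "T_tool_cam" (4x4, takes a point from camera to tool coordinates, whose origin is the TCP and whose axes are the flange's). Camera axes: x right, y down, z forward; pixel columns grow to the right and rows downward; lengths in mm; the calibration is good to about 2 mm. A picture is of the moment at which its call begins: read the wrist's pose just before it. camera_params takes no time and is no camera call.
- close_job(): hands the job in, once; it reports no verdict.
The state is a dict: "t": time; "qpos": joint angles; "qvel": joint speeds; "joint_torque": joint torques, N m; "ee_pos": TCP position; "orientation": TCP orientation; "ft_force": force on the tool from outside, world axes, zero at the start; "moment": the same for the moment, N m; "width": finger opening in mm.
Only numpy, scipy, OpenCV 4.12 (cv2) and the standard library are available. Lean on these libraries where they do the work, as an engineer would, in place of code of your own. Each camera call takes 0.05 s, during which the arm holds its last target.

## Task

Open the lid of the wooden tool chest until it stands by itself, swing the steel prop rod up out of its clip, and bring the lid down onto it so that the rod's ball end sits right up in the V-shaped catch on the lid and holds it half open. Then put the hand sander into the chest, lying flat on its sole on the chest floor, and leave the lid propped. Leave the other things on the bench where they are.

Things in the scene. Friction and masses are not known exactly. Their poses are not given: they have to be found in the camera images.
- chest: Open-topped wooden tool chest screwed to the bench, 190 mm (its x) by 200 mm (its y) by 75 mm high, walls and floor 10 mm thick (cork lining, floor surface 10 mm above the bench). Origin: centre of its underside; z up. The lid hinges on its +y rim, the lid's handle is at the -y side, the prop rod is outside the +x end.
- lid (a joint): Angle of the lid: 0 closed, grows as it opens upward about the +y rim, stop at 1.40 rad. Stiff hinge: about 1.27 rad or more it stands by itself, lower it sinks shut (a friction of 0.2 Nm, lid about 0.45 kg). Resting with the rod's ball right up in the catch it reads about 0.96 rad. The lid is a 12 mm wooden board, 194 by 197 mm.
- hinge (a point): Middle of the hinge line, 100 mm from the chest's middle to its +y, 81 mm above the bench. The hinge line runs along the chest's x.
- handle (a point): Middle of the lid's handle: a round steel bar 12 mm thick, 110 mm long, parallel to the hinge, in the plane of the lid, 50 mm beyond the lid's free edge and 250 mm from the hinge line; held by a 10 mm post at each end. The point turns with the lid (it has the chest's axes when closed). Moving with the handle needs about 3 to 6 N.
- slot (a point): Where the centre of the rod's ball lies when it sits right up in the catch. The catch is an inverted V of bent steel (two 34 mm sides at 90 degrees, 56 mm wide along the hinge direction, open downward when the lid is closed) that stands out over the chest's +x end from the lid's edge, its point 34 mm above the board's middle plane. The point is on the lid, 140 mm from the hinge line towards the handle and 21 mm above the board's middle plane; it turns with the lid.
- prop (a joint): Angle of the prop rod about its pivot: 0 lying level in its open-topped clip (pointing along the chest's +y), grows as it swings up, up to 1.5 rad. Stiff pivot: it stays where it is left, turning it takes 1 to 3 N. With the ball in the catch it reads about 0.826 rad. Swing it up while the lid stands at 1.3 rad or more, so that the catch is out of its way.
- prop_pivot (a point): Pivot of the prop rod, on a stud 45 mm outside the chest's +x end, at chest x +140, y -90, 70 mm above the bench. The pivot's axis is parallel to the hinge line.
- prop_tip (a point): Centre of the 18 mm ball on the free end of the prop rod: a dark round steel rod 12 mm thick, 187 mm from pivot to ball centre. In the clip it lies 45 mm outside the chest's end wall, 5 mm below the rim; the clip holds it 25 mm short of the ball. The point's y axis runs along the rod from pivot to ball.
- sander: Hand sander: a wooden block 110 mm long (its y), 68 mm wide (its x), 18 mm thick with a rubber sole, and on it an upright wooden grip 80 mm long (y), 24 mm wide (x), from 18 to 84 mm above the sole. 0.22 kg. Origin: centre of the sole; z up. The same either way round.
- offcut: Plain dark block of wood, 60 by 110 by 38 mm, without a grip. Bystander. Origin: centre of its underside.
- can: Steel can, 68 mm across, 85 mm high. Bystander. Origin: centre of its underside.
- tape: Cardboard ring (empty roll), 96 mm across, 25 mm high. Bystander. Origin: centre of its underside.
There are look-alikes about, which are no part of the job. What is shaped like the sander but blue or yellow is not meant.

How it is judged (in metres and radians):
On the way, in this order (a step that is already met when the one before it is completed fails the run):
1. the lid is opened until it stands (over 1.2 rad), the rod still down in its clip (value of joint lid above 1.2 rad and value of joint prop below 0.2 rad), for 0.2 s.
2. the rod is swung up out of its clip (over 0.6 rad) with the lid open above it (value of joint prop above 0.6 rad and value of joint lid above 1.05 rad), for 0.2 s.
3. the lid rests on the rod, the ball within 12 mm of its seat in the catch, the sander not yet in the chest (distance between prop_tip and slot below 0.012 m and value of joint lid between 0.9 and 1.03 rad and horizontal distance between sander and chest above 0.12 m), for 0.3 s.
At the end, for the whole second after the job is handed in: The lid rests on the prop rod at 0.90 to 1.03 rad and is still, the ball's centre within 12 mm of its seat in the catch; the sander lies on its sole on the chest floor (within 6 mm of it, within 0.1 rad of level), inside the walls, let go and at rest (distance between prop_tip and slot below 0.012 m and value of joint lid between 0.9 and 1.03 rad and velocity of joint lid between -0.03 and 0.03 rad/s and x of sander in the frame of chest between -0.085 and 0.085 m and y of sander in the frame of chest between -0.09 and 0.09 m and z of sander in the frame of chest below 0.016 m and angle between sander's own z axis and vertical below 0.1 rad and linear speed of sander below 0.02 m/s); the robot touches nothing.
It fails at once if the offcut is moved more than 30 mm (distance of offcut from where it was at the start of the episode above 0.03 m).
It fails at once if the can is moved more than 30 mm (distance of can from where it was at the start of the episode above 0.03 m).
It fails at once if the cardboard ring is moved more than 30 mm (distance of tape from where it was at the start of the episode above 0.03 m).
It also fails if it takes over 72 s, if anything falls off the work surface, if the arm or the gripper's body presses on something with over 40 N, if the wrist force passes 120 N, or if a joint passes its speed limit or range.

## Working session

There is one attempt and no reset: what is moved stays moved. The work goes in short steps, Python scripts to look and compute and a tool call to move; the robot and the scene stay as the last step left them, time stands still between calls to the robot, and variables do not carry over. Pictures are saved under pics/ and viewed, and the job is handed in when it is done.

Besides the shell and the picture viewer there is one more tool, called after ">>>" as a command line: name --argument value ..., lists and objects as JSON in quotes. carry_out: Moves the arm, as the interface text tells. Its arguments: {"type":"object","properties":{"rows":{"type":"array","items":{"type":"array"}}},"required":["rows"]}

```bash
mkdir -p pics; ls
python3 - <<'E'
from workcell import readout, imaging
import cv2
print(readout.get_obs())
for n in ("scene","side","wrist"):
    p=imaging.camera_params(n); print(n,p)
    im=imaging.get_image(n); cv2.imwrite(f"pics/{n}0.png",im[:,:,::-1])
E
```

```text
pics
{'t': 0.0, 'qpos': array([-1.89861742e-02,  4.23832303e-01,  1.63068293e+00,  2.18343442e-05,
        1.08855812e+00, -1.89885989e-02]), 'qvel': array([-4.22944594e-04,  1.26890218e-05, -3.17283585e-04, -1.58616252e-03,
        1.19884977e-03,  2.14950789e-03]), 'joint_torque': array([ 1.28069914e-03, -5.44622147e+01, -2.73670936e+01,  6.42951974e-02,
        2.27214623e-02, -1.51321510e-04]), 'ee_pos': array([6.24408046e+02, 5.22512035e-02, 1.87809826e+02]), 'orientation': array([-2.22068600e+00, -2.22066886e+00,  1.59068900e-03]), 'ft_force': array([ 0.38078806, -0.36690982,  0.27396403]), 'moment': array([0.01125112, 0.03614468, 0.00336574]), 'width': 87.89911434146691}
scene {'fx': 499.0853443848319, 'fy': 499.0853443848319, 'cx': 314.1344087943235, 'cy': 230.0696914648746, 'rvec': array([ 1.56720931,  1.81043478, -0.88989973]), 'tvec': array([ 147.50585915, -310.93745518, 1578.49405321])}
side {'fx': 529.7457406434836, 'fy': 529.7457406434836, 'cx': 323.2636014869267, 'cy': 247.95230736249565, 'rvec': array([ 0.46273701, -2.58092678,  1.41095404]), 'tvec': array([ 584.0568317 ,  211.51358954, 1204.24209782])}
wrist {'fx': 358.0522384828958, 'fy': 358.0522384828958, 'cx': 322.09635326351986, 'cy': 239.85549476333554, 'T_tool_cam': array([[-4.76280500e-04, -9.57799383e-01, -2.87437149e-01,
         7.87144864e+01],
       [ 9.99999782e-01, -3.24842586e-04, -5.74547752e-04,
        -2.66129652e-02],
       [ 4.56929656e-04, -2.87437360e-01,  9.57799329e-01,
        -1.95964838e+02],
       [ 0.00000000e+00,  0.00000000e+00,  0.00000000e+00,
         1.00000000e+00]])}
```

View pics/scene0.png

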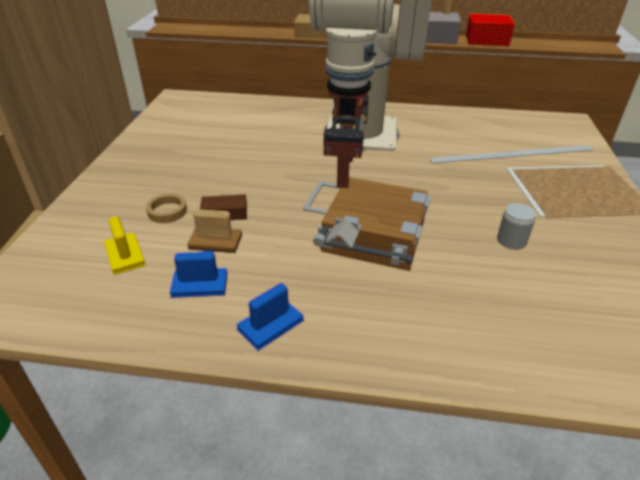

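View pics/side0.png

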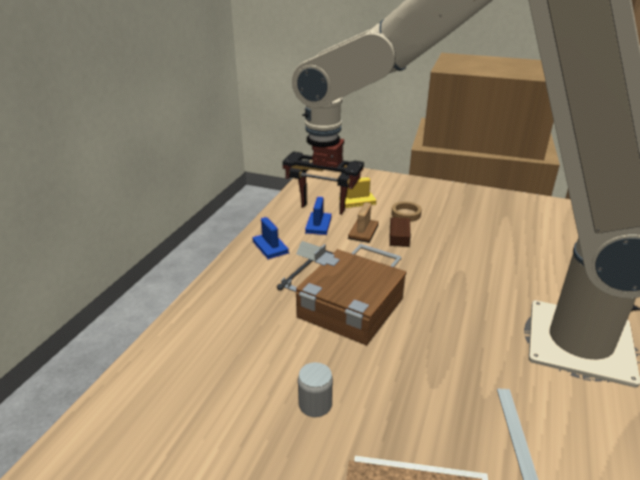

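View pics/wrist0.png

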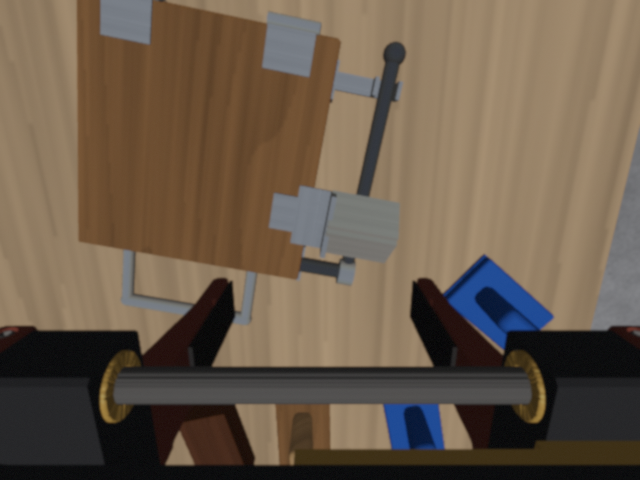

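```bash
cat > h.py <<'E'
import numpy as np, cv2
from scipy.spatial.transform import Rotation as R
from workcell import readout, imaging
def cam(name,obs=None):
    p=imaging.camera_params(name); K=np.array([[p['fx'],0,p['cx']],[0,p['fy'],p['cy']],[0,0,1.]])
    if name=='wrist':
        obs=obs or readout.get_obs()
        T=np.eye(4);T[:3,:3]=R.from_rotvec(obs['orientation']).as_matrix();T[:3,3]=obs['ee_pos']
        M=T@p['T_tool_cam']; Rc=M[:3,:3]; c=M[:3,3]
    else:
        Rw=R.from_rotvec(p['rvec']).as_matrix(); Rc=Rw.T; c=-Rw.T@p['tvec']
    return K,Rc,c
def ray(C,uv):
    K,Rc,c=C; d=Rc@np.linalg.inv(K)@np.array([uv[0],uv[1],1.]); return c,d/np.linalg.norm(d)
def onz(C,uv,z):
    c,d=ray(C,uv); return c+d*(z-c[2])/d[2]
def proj(C,X):
    K,Rc,c=C; q=K@(Rc.T@(np.asarray(X,float)-c)); return q[:2]/q[2]
def tri(*cu):
    A=np.zeros((3,3));b=np.zeros(3); rs=[ray(C,u) for C,u in cu]
    for c,d in rs:
        P=np.eye(3)-np.outer(d,d);A+=P;b+=P@c
    X=np.linalg.solve(A,b); return X,[float(np.linalg.norm((np.eye(3)-np.outer(d,d))@(X-c))) for c,d in rs]
def shot(name,fn):
    o=readout.get_obs(); im=imaging.get_image(name)[:,:,::-1].copy(); cv2.imwrite('pics/'+fn,im); return cam(name,o) if name=='wrist' else cam(name),im,o
def crop(fn,x0,y0,x1,y1,k,out):
    im=cv2.imread('pics/'+fn)[y0:y1,x0:x1]; cv2.imwrite('pics/'+out,cv2.resize(im,None,fx=k,fy=k,interpolation=cv2.INTER_CUBIC))
E
python3 - <<'E'
from h import *
crop('wrist0.png',60,0,440,340,2,'w0c.png')
crop('scene0.png',140,170,440,290,2.6,'s0c.png')
crop('side0.png',230,180,440,360,3.3,'d0c.png')
E
```

```text
(no output)
```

View pics/w0c.png

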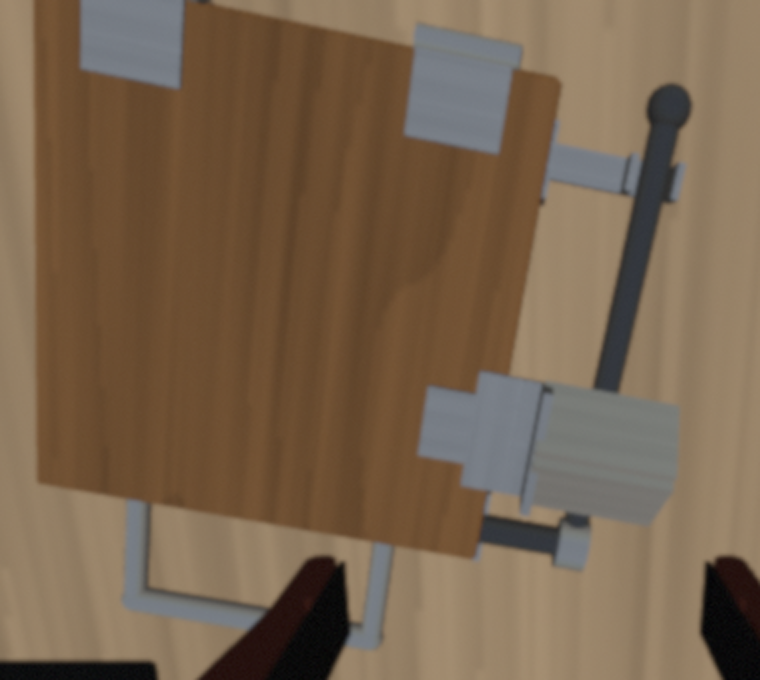

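View pics/s0c.png

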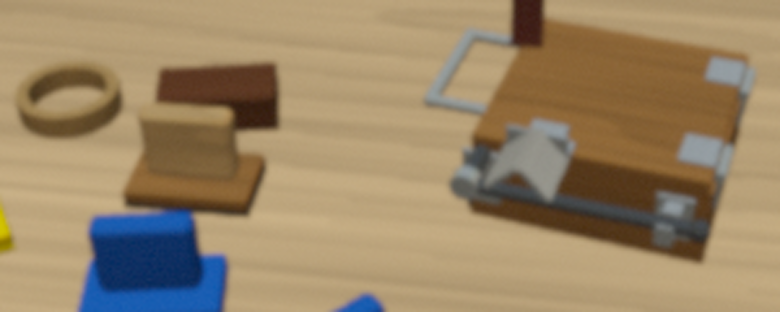

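View pics/d0c.png

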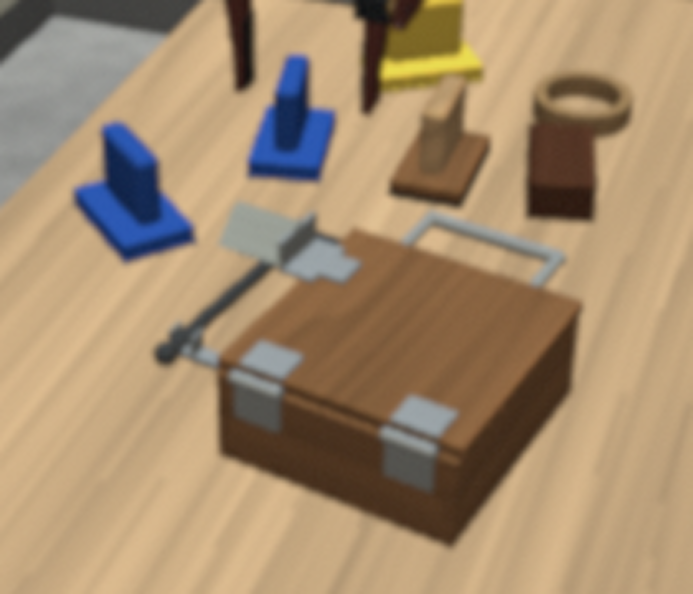

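```bash
cat > fit.py <<'E'
from h import *
def fit2(loc,w):
    loc=np.array(loc)[:,:2];w=np.array(w)[:,:2]; a=loc-loc.mean(0);b=w-w.mean(0)
    th=np.arctan2((a[:,0]*b[:,1]-a[:,1]*b[:,0]).sum(),(a*b).sum()); Rm=np.array([[np.cos(th),-np.sin(th)],[np.sin(th),np.cos(th)]])
    t=w.mean(0)-Rm@loc.mean(0); return th,t,(loc@Rm.T+t)-w
E
python3 - <<'E'
from fit import *
C=cam('wrist')
W=lambda u,v:(u/2+60,v/2)
L=[((140,97),(669,107),70),((-97,-100),(38,483),87),((97,-100),(475,557),87),((97,97),(562,80),87),((-50,-150),(137,598),81),((50,-150),(368,635),81)]
th,t,r=fit2([l[0] for l in L],[onz(C,W(*l[1]),l[2]) for l in L])
print(th,t);print(r.round(1))
S=cam('scene');D=cam('side')
s=lambda u,v:(u/2.6+140,v/2.6+170); d=lambda u,v:(u/3.3+230,v/3.3+180)
# ball tri
print(tri((C,W(669,107)),(S,s(698,231)),(D,d(167,352))))
# lid corners scene: frontright(473,138) side
LS=[((97,-100),(474,138),87),((97,97),(714,182),87),((-97,97),(748,56),87)]
th2,t2,r2=fit2([l[0] for l in LS],[onz(S,s(*l[1]),l[2]) for l in LS]);print(th2,t2,r2.round(1))
LD=[((97,-100),(348,231),87),((97,97),(222,363),87),((-97,97),(465,452),87),((-97,-100),(580,304),87)]
th2,t2,r2=fit2([l[0] for l in LD],[onz(D,d(*l[1]),l[2]) for l in LD]);print(th2,t2,r2.round(1))
# sander: base bottom corners z=0 / top z=18
print('scene base', [onz(S,s(*p),18).round(1) for p in ((127,191),(249,197),(265,155))], [onz(S,s(*p),84).round(1) for p in ((142,113),(232,120),(236,110),(152,103))])
print('side base', [onz(D,d(*p),18).round(1) for p in ((392,186),(463,192),(490,142),(425,125))], [onz(D,d(*p),84).round(1) for p in ((424,104),(440,112),(466,83),(450,76))])
print('cam',C[2],S[2],D[2])
E
```

```text
-0.18600775452116092 [525.53697992  68.42440974]
[[-0.5 -0.7]
 [-1.4 -0. ]
 [ 0.2 -1.3]
 [ 0.5  1.5]
 [ 4.6 -0.1]
 [-3.4  0.6]]
(array([680.83425952, 137.54142732,  70.81050852]), [0.9675104492345012, 0.6949447975273034, 1.242399941629142])
-0.16817129875231412 [532.16230475  69.51984662] [[ 0.  -1.8]
 [ 3.3  0.9]
 [-3.4  0.9]]
-0.16484582531369715 [522.54601467  76.83744018] [[-0.9 -1.4]
 [ 4.5  2.4]
 [-2.2  1.6]
 [-1.4 -2.6]]
scene base [array([ 636.8, -337.7,   18. ]), array([ 629.7, -232.7,   18. ]), array([ 570.9, -234.2,   18. ])] [array([ 612.4, -322.8,   84. ]), array([ 611.2, -245.8,   84. ]), array([ 596.9, -246.4,   84. ]), array([ 597.3, -319.3,   84. ])]
side base [array([ 623.9, -220.5,   18. ]), array([ 562.2, -232.9,   18. ]), array([ 563. , -326.6,   18. ]), array([ 628.6, -335.9,   18. ])] [array([ 608.8, -258.6,   84. ]), array([ 591.4, -249.7,   84. ]), array([ 584.9, -309.5,   84. ]), array([ 602.1, -317.3,   84. ])]
cam [624.73294947  78.71424773 383.95707473] [1446.6902379    59.10044082  716.713366  ] [ 241.85339854 1046.505942    826.07000814]
```

>>> carry_out --rows '[[[-0.02,-0.032,0],[0,0,0],0.4],[[-0.02,-0.032,0],[0,0,0],0.4],[[-0.02,-0.032,0],[0,0,0],0.4],[[-0.02,-0.0315,0],[0,0,0],0.4],[[0,0,0],[0,0,-0.116],0.4],[[0,0,0],[0,0,-0.116],0.4],[[0,0,0],[0,0,-0.116],0.4],[[0,0,0],[0,0,-0.116],0.4],[[0,0,0],[0,0,-0.116],0.4],[[0,0,0],[0,0,-0.116],0.4],[[0,0,0],[0,0,-0.116],0.4],[[0,0,0],[0,0,-0.116],0.4]]'

```text
t: 1.15
ee_pos: [497.3, -79.9, 188.4]
orientation: [-0.984, -2.983, 0.0]
ft_force: [0.2, 0.2, -1.4]
width: 52.7
```

>>> carry_out --rows '[[[0,0,0.012],[0,0,-0.116],0.4],[[0,0,0.012],[0,0,-0.116],0.4],[[0,0,0.012],[0,0,-0.116],0.4],[[0,0,0.012],[0,0,-0.108],0.4],[[0,0,0],[0,0,0],0.4]]'

```text
t: 1.57
ee_pos: [495.8, -79.7, 138.5]
orientation: [-0.287, -3.124, -0.001]
ft_force: [-0.2, 0.3, 0.4]
width: 52.4
```

Run:
```python
from h import *
C,im,o=shot('wrist','w1.png'); shot('side','d1.png')
print(o['ee_pos'],R.from_rotvec(o['orientation']).as_matrix().round(3),o['width'],o['t'],o['qpos'])
```

```text
[495.7567453  -79.67388555 138.51407552] [[-0.983  0.182 -0.004]
 [ 0.182  0.983  0.001]
 [ 0.004 -0.    -1.   ]] 52.39097600067203 1.5667 [-1.83020661e-01  3.16370754e-01  1.93483643e+00 -5.66110859e-05
  8.94392403e-01 -1.57079097e+00]
```

View pics/w1.png

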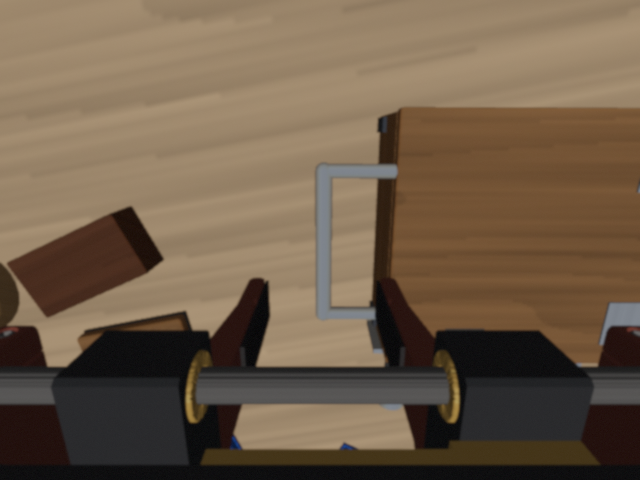

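View pics/d1.png

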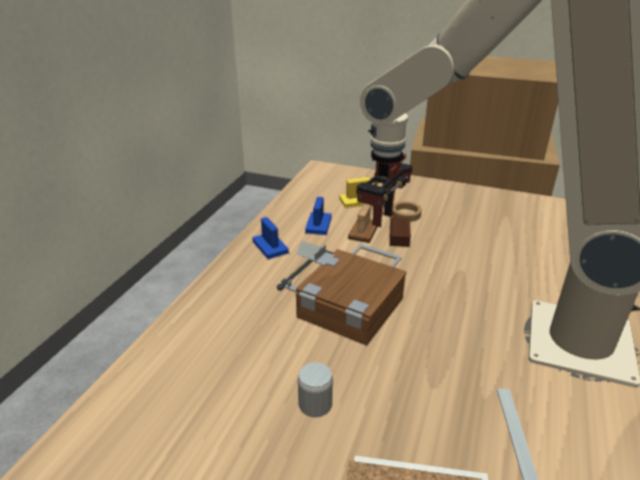

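Run:
```python
from fit import *
C=cam('wrist')
a=onz(C,(324,166),81);b=onz(C,(323.5,319),81)
print(a,b,(a+b)/2,np.linalg.norm(a-b),np.arctan2(*(b-a)[1::-1]))
o=readout.get_obs();Rm=R.from_rotvec(o['orientation']).as_matrix()
m=(a+b)/2; print((Rm.T@(m-o['ee_pos'])).round(1))
for p,z in [((401,108),87),]: print(onz(C,p,z))
```

```text
[441.74512535 -68.24232781  81.        ] [559.40424109 -91.17950676  81.        ] [500.57468322 -79.71091728  81.        ] 119.87402426848033 -0.1925312958168871
[-3.4  0.9 59.4]
[414.1092855  -11.62793584  87.        ]
```

>>> carry_out --rows '[[[-0.003,0.001,0.02],[0,0,0],0.4],[[0,0,0.02],[0,0,0],0.4],[[0,0,0.018],[0,0,0],0.4],[[0,0,0.0185],[0,0,0],0.4],[[0,0,0],[0,0,0],1],[[0,0,0],[0,0,0],1],[[0,0,0],[0,0,0],1],[[0,0,0],[0,0,0],1],[[0,0,0],[0,0,0],1],[[0,0,0],[0,0,0],1]]'

```text
t: 2.5
ee_pos: [501.3, -79.7, 65.0]
orientation: [0.293, 3.126, -0.0]
ft_force: [-0.3, -0.5, -0.8]
width: 15.9
```

Run:
```python
import numpy as np
t=np.linspace(0,1.35,25)
y=-.25*np.cos(t);z=.25*np.sin(t)
for i in range(24): print(round(t[i+1],3),round(y[i+1]-y[i],4),round(-(z[i+1]-z[i]),4))
```

```text
0.056 0.0004 -0.0141
0.112 0.0012 -0.014
0.169 0.002 -0.0139
0.225 0.0028 -0.0138
0.281 0.0035 -0.0136
0.338 0.0043 -0.0134
0.394 0.005 -0.0131
0.45 0.0058 -0.0128
0.506 0.0065 -0.0125
0.562 0.0072 -0.0121
0.619 0.0078 -0.0117
0.675 0.0085 -0.0112
0.731 0.0091 -0.0107
0.788 0.0097 -0.0102
0.844 0.0102 -0.0096
0.9 0.0108 -0.009
0.956 0.0113 -0.0084
1.012 0.0117 -0.0078
1.069 0.0121 -0.0071
1.125 0.0125 -0.0064
1.181 0.0129 -0.0057
1.238 0.0132 -0.005
1.294 0.0134 -0.0042
1.35 0.0136 -0.0035
```

>>> carry_out --rows '[[[0,0,0],[0,0,0],1],[[0,0,0],[0,0,0],1],[[0,0,0],[0,0,0],1],[[0,0.0004,-0.0141],[0,0,0],1],[[0,0.0012,-0.014],[0,0,0],1],[[0,0.002,-0.0139],[0,0,0],1]]'

```text
t: 3.0
ee_pos: [500.9, -76.0, 106.3]
orientation: [-0.293, -3.127, -0.0]
ft_force: [-0.3, -0.6, -0.2]
width: 0.5
```

Run:
```python
from h import *
C,im,o=shot('wrist','w2.png'); shot('side','d2.png'); shot('scene','s2.png')
crop('side0.png'.replace('0','2').replace('side','d'),230,140,440,340,3,'d2c.png')
print(o['ee_pos'],o['width'])
```

```text
[500.92908392 -76.01684454 106.33391589] 0.5071325613044031
```

View pics/w2.png

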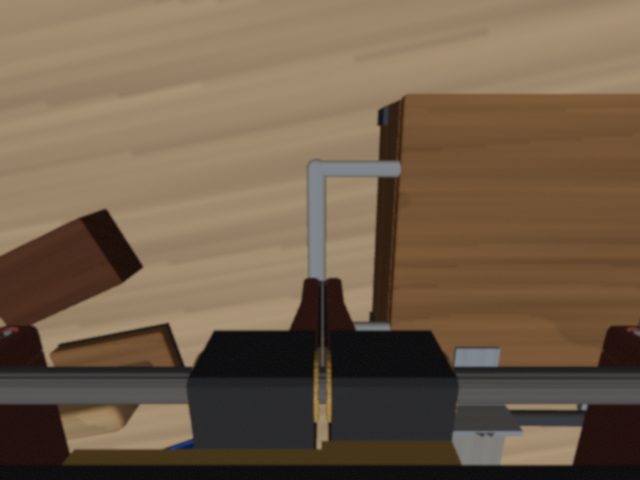

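View pics/d2c.png

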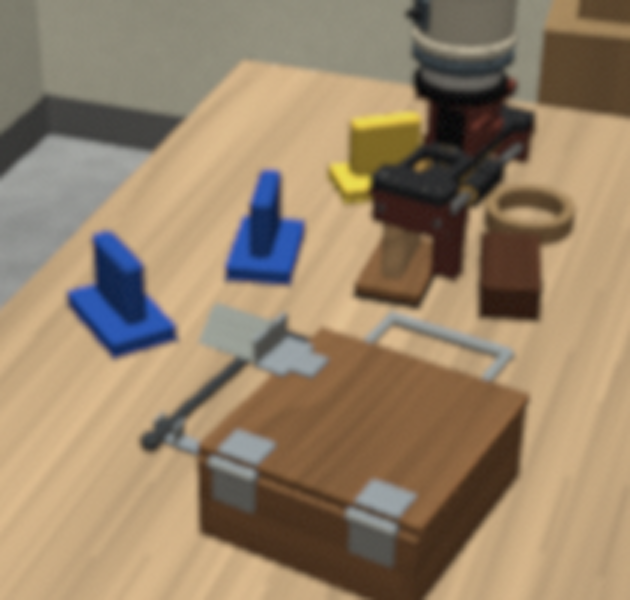

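View pics/s2.png

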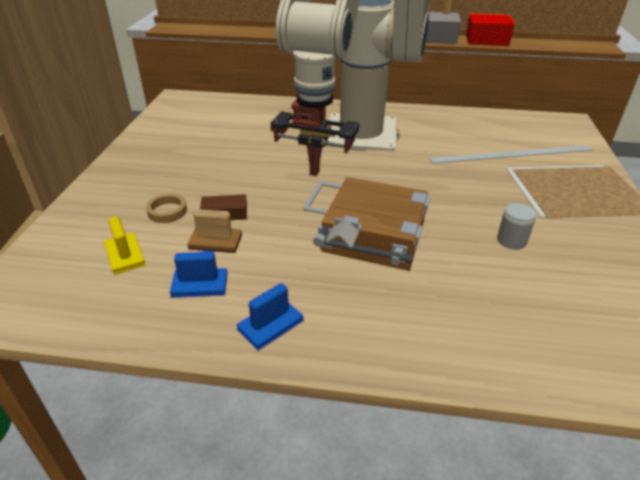

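Run:
```python
from h import *
C=cam('wrist');S=cam('scene');D=cam('side')
o=readout.get_obs();p=o['ee_pos'];print(proj(S,p),proj(D,p),proj(C,p), proj(S,(500.6,-79.7,81)),proj(D,(500.6,-79.7,81)),proj(C,(500.6,-79.7,81)))
crop('d2.png',340,210,420,270,9,'d2d.png')
crop('s2.png',270,140,370,220,8,'s2d.png')
```

```text
[314.40149958 186.25793748] [377.99182057 243.13550795] [322.70924865 272.91590969] [312.91026465 195.2862057 ] [378.29800624 250.97734544] [316.80117776 257.0520834 ]
```

View pics/d2d.png

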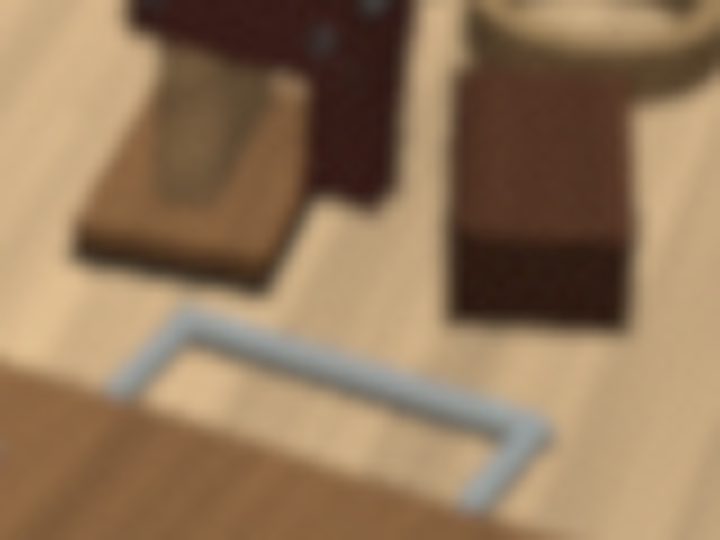

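View pics/s2d.png

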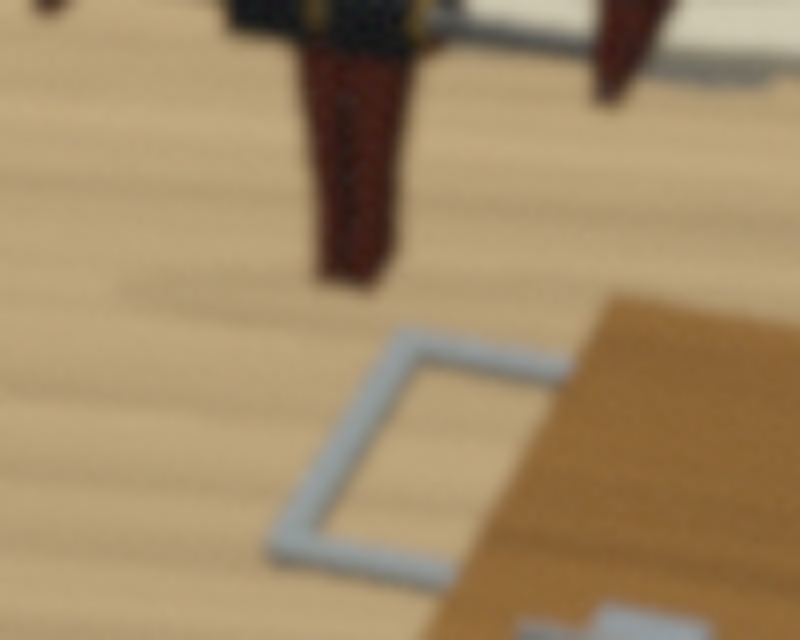

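```bash
python3 - <<'E'
from h import *
C=cam('wrist');S=cam('scene');D=cam('side')
o=readout.get_obs();p=o['ee_pos']
print(p, tri((S,(314,175)),(D,(379.5,232.5))))
for k in (0,10,20,30): print(k,proj(C,p+[0,0,k]),proj(S,p+[0,0,k]),proj(D,p+[0,0,k]))
E
python3 - <<'E'
import sys; sys.path.insert(0,'.')
from h import *
C,im,o=shot('wrist','w3.png'); shot('scene','s3.png'); print(o['ee_pos'],o['t'])
crop('w3.png',250,230,400,340,5,'w3c.png'); crop('s3.png',270,140,370,220,8,'s3d.png')
E
mv pics pics 2>/dev/null; ls pics | tail -3
```

```text
[502.04016312 -76.06682426 106.74424426] (array([501.02867941, -77.6680875 , 136.68097201]), [1.0538842944929019, 1.0538842944929239])
0 [322.70924865 272.91590969] [314.40149958 186.25793748] [377.99182057 243.13550795]
10 [322.73515418 279.64461399] [314.40695242 182.49599951] [378.23045831 239.80439701]
20 [322.76365337 287.04699517] [314.4124649  178.69292407] [378.47102073 236.44641983]
30 [322.79515627 295.22955747] [314.41803798 174.84803268] [378.7135312  233.06125009]
[502.04016312 -76.06682426 106.74424426] 3.15
w3.png
w3c.png
wrist0.png
```

View pics/s3d.png

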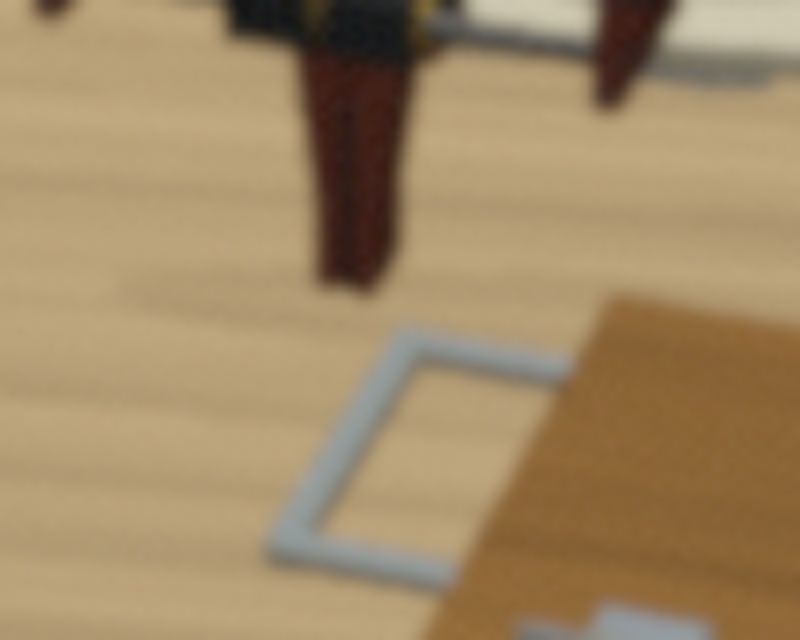

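View pics/w3c.png

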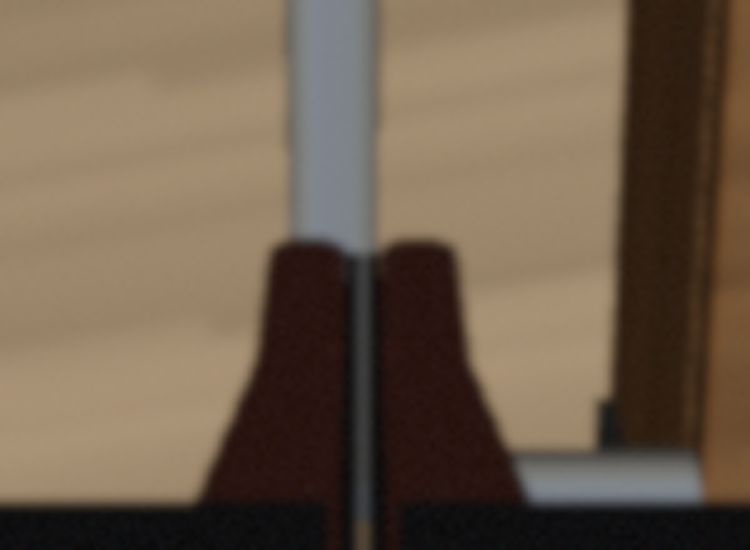

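Run:
```python
from h import *
S=cam('scene');D=cam('side')
p=np.array([624.98,0,188.6])
for e in (-50,50): print(proj(D,p+[e,0,0]),proj(S,p+[e,0,0]))
crop('side0.png',270,140,380,230,7,'d0g.png')
crop('d1.png',340,160,430,240,8,'d1g.png')
p=np.array([495.8,-79.7,138.5])
for e in (-33,33): print(proj(D,p+[e*-.18,e*.98,0]))
```

```text
[342.18380187 224.32604051] [346.44307154 174.28934231]
[303.4145277  217.07780407] [341.52355896 201.8693907 ]
[382.53625034 225.73132067]
[380.48765917 238.97567066]
```

View pics/d0g.png

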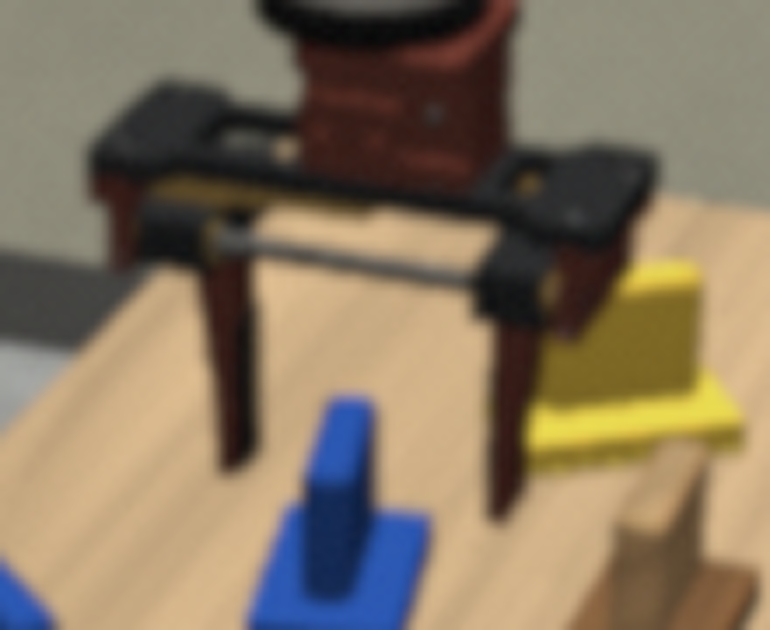

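View pics/d1g.png

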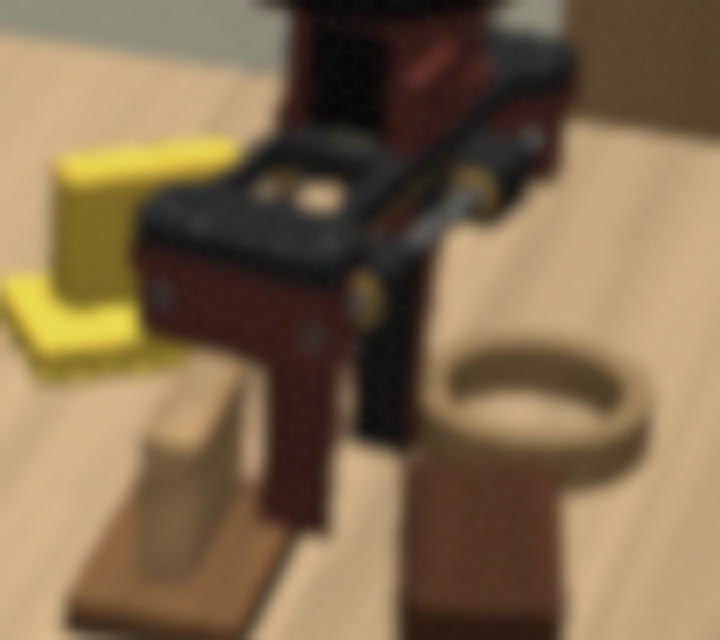

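Run:
```python
from h import *
C=cam('wrist');o=readout.get_obs();Rm=R.from_rotvec(o['orientation']).as_matrix()
for hx in (8,10):
  for k in (0,10,20,30,40): print(hx,k,proj(C,o['ee_pos']+Rm@np.array([hx,0,-k])),(proj(C,o['ee_pos']+Rm@np.array([hx,7,-k]))-proj(C,o['ee_pos']+Rm@np.array([hx,0,-k])))[0])
```

```text
8 0 [322.7090801  260.09315118] 12.04481393476749
8 10 [322.73524673 266.24504729] 12.626070786502453
8 20 [322.76406687 273.02079651] 13.266272610594456
8 30 [322.79596572 280.52036322] 13.974864699397926
8 40 [322.83146443 288.86627429] 14.763424222862511
10 0 [322.70913133 256.84335998] 12.078122321640762
10 10 [322.73537631 262.85581075] 12.662676410104325
10 20 [322.76429084 269.47983127] 13.306690446149787
10 30 [322.79630408 276.81373226] 14.019722824788175
10 40 [322.83194235 284.97808889] 14.813496663970852
```

>>> carry_out --rows '[[[0,-0.0038,0],[0,0,0],0.4],[[0,0,0],[0,0,0],0.4],[[0,0,0],[0,0,0],0.4],[[0,0,0],[0,0,0],0.4],[[0,0,0.019],[0,0,0],0.4],[[0,0,0.019],[0,0,0],0.4],[[0,0,0.019],[0,0,0],0.4],[[0,0,0.018],[0,0,0],0.4],[[0,0,0],[0,0,0],0.4],[[0,0,0],[0,0,0],1],[[0,0,0],[0,0,0],1],[[0,0,0],[0,0,0],1]]'

```text
t: 4.25
ee_pos: [501.4, -79.9, 32.1]
orientation: [0.293, 3.126, -0.0]
ft_force: [0.2, -1.0, 0.1]
width: 36.5
```

>>> carry_out --rows '[[[0,0,0],[0,0,0],1],[[0,0,0],[0,0,0],1],[[0,0,0],[0,0,0],1],[[0,0,0],[0,0,0],1],[[0,0,0],[0,0,0],1]]'

```text
t: 4.67
ee_pos: [500.9, -79.9, 31.5]
orientation: [0.293, 3.127, -0.0]
ft_force: [-0.6, -0.6, 4.8]
width: 11.2
```

>>> carry_out --rows '[[[0,0.0004,-0.0141],[0,0,0],1],[[0,0.0012,-0.014],[0,0,0],1],[[0,0.002,-0.0139],[0,0,0],1],[[0,0.0028,-0.0138],[0,0,0],1],[[0,0.0035,-0.0136],[0,0,0],1],[[0,0.0043,-0.0134],[0,0,0],1]]'

```text
t: 5.17
ee_pos: [503.3, -66.6, 114.4]
orientation: [0.292, 3.128, -0.002]
ft_force: [2.4, -3.2, -3.5]
width: 11.1
```

>>> carry_out --rows '[[[0,0.005,-0.0131],[0,0,0],1],[[0,0.0058,-0.0128],[0,0,0],1],[[0,0.0065,-0.0125],[0,0,0],1],[[0,0.0072,-0.0121],[0,0,0],1],[[0,0.0078,-0.0117],[0,0,0],1],[[0,0.0085,-0.0112],[0,0,0],1],[[0,0.0091,-0.0107],[0,0,0],1],[[0,0.0097,-0.0102],[0,0,0],1]]'

```text
t: 5.83
ee_pos: [514.0, -10.6, 209.8]
orientation: [0.291, 3.128, -0.011]
ft_force: [-5.3, -16.7, 11.9]
width: 11.0
```

>>> carry_out --rows '[[[0,0.0102,-0.0096],[0,0,0],1],[[0,0.0108,-0.009],[0,0,0],1],[[0,0.0113,-0.0084],[0,0,0],1],[[0,0.0117,-0.0078],[0,0,0],1],[[0,0.0121,-0.0071],[0,0,0],1],[[0,0.0125,-0.0064],[0,0,0],1]]'

```text
t: 6.33
ee_pos: [527.3, 58.0, 259.2]
orientation: [0.293, 3.126, -0.007]
ft_force: [-4.7, -8.4, 13.1]
width: 11.2
```

>>> carry_out --rows '[[[0,0.0129,-0.0057],[0,0,0],1],[[0,0.0132,-0.005],[0,0,0],1],[[0,0.0134,-0.0042],[0,0,0],1],[[0,0.0136,-0.0035],[0,0,0],1],[[0,0,0],[0,0,0],1]]'

```text
t: 6.75
ee_pos: [537.8, 113.6, 277.3]
orientation: [0.291, 3.125, 0.0]
ft_force: [-4.2, -3.1, 14.2]
width: 11.2
```

Run:
```python
from h import *
shot('side','d4.png'); shot('scene','s4.png')
o=readout.get_obs();print(o['ee_pos'],o['ft_force'],o['t'],o['qpos'])
```

```text
[537.63682377 112.62645509 277.12473917] [-3.16613029 -2.04277052 13.89816367] 6.85 [ 1.85336523e-01  2.16109725e-01  1.71043516e+00 -8.59300570e-04
  1.21245380e+00 -1.19934288e+00]
```

View pics/s4.png

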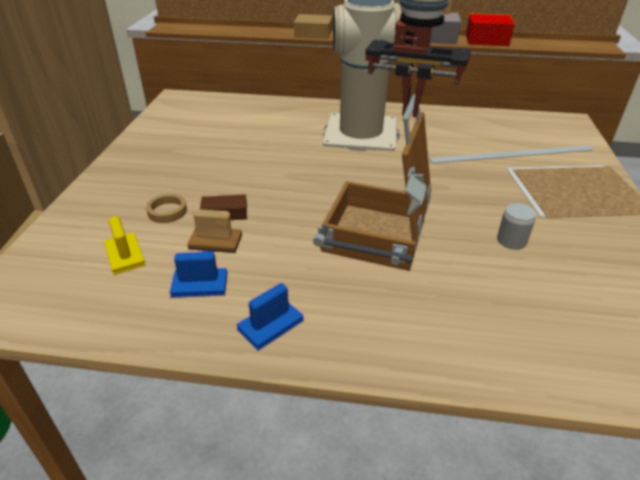

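View pics/d4.png

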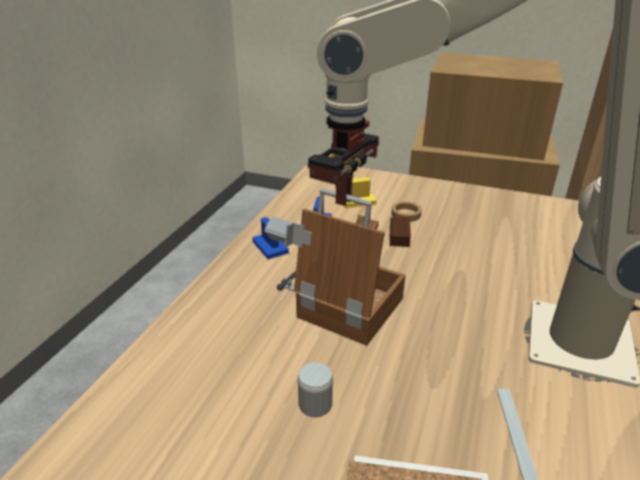

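```bash
cat >> h.py <<'E'
YAW=-0.187; O=np.array([525.5,68.4,0]); RC=R.from_euler('z',YAW).as_matrix()
def ch(x,y,z): return O+RC@np.array([x,y,z],float)
def tool_rot(lean,yaw=YAW,roll=0):
    # tool x = local +y, z down, then leaned: back of the tool toward local -y
    B=np.array([[0,1,0],[1,0,0],[0,0,-1.]])
    return R.from_euler('z',yaw).as_matrix()@R.from_euler('x',lean).as_matrix()@B
def tcp_for(grasp,Rm,off=49): return np.asarray(grasp)+off*Rm[:,2]
def plan(p1,R1,n,p0=None,R0=None,hand=0):
    o=readout.get_obs()
    if p0 is None:p0=o['ee_pos']
    if R0 is None:R0=R.from_rotvec(o['orientation']).as_matrix()
    w=R.from_matrix(R0.T@R1).as_rotvec(); d=p1-p0; out=[]
    for i in range(n):
        Ri=R0@R.from_rotvec(w*i/n).as_matrix()
        out.append([(Ri.T@d/n/1000).round(4).tolist(),(w/n).round(4).tolist(),hand])
    print('step mm',np.linalg.norm(d)/n,'deg',np.degrees(np.linalg.norm(w))/n); print(out); return out
E
python3 - <<'E'
from h import *
o=readout.get_obs();p=o['ee_pos']+[0,0,75]; R0=R.from_rotvec(o['orientation']).as_matrix()
R1=tool_rot(0.0); g=ch(140,-25,70+150); 
plan(tcp_for(g,R1),R1,14,p0=p,hand=0.5)
E
```

```text
step mm 16.96081951337779 deg 6.433422145148926
[[[-0.0097, -0.0051, 0.013], [0.0002, 0.0001, 0.1123], 0.5], [[-0.0102, -0.0039, 0.013], [0.0002, 0.0001, 0.1123], 0.5], [[-0.0106, -0.0028, 0.013], [0.0002, 0.0001, 0.1123], 0.5], [[-0.0108, -0.0016, 0.013], [0.0002, 0.0001, 0.1123], 0.5], [[-0.0109, -0.0003, 0.013], [0.0002, 0.0001, 0.1123], 0.5], [[-0.0109, 0.0009, 0.013], [0.0002, 0.0001, 0.1123], 0.5], [[-0.0107, 0.0021, 0.013], [0.0002, 0.0001, 0.1123], 0.5], [[-0.0104, 0.0033, 0.013], [0.0002, 0.0001, 0.1123], 0.5], [[-0.01, 0.0044, 0.013], [0.0002, 0.0001, 0.1123], 0.5], [[-0.0094, 0.0055, 0.0129], [0.0002, 0.0001, 0.1123], 0.5], [[-0.0088, 0.0066, 0.0129], [0.0002, 0.0001, 0.1123], 0.5], [[-0.008, 0.0075, 0.0129], [0.0002, 0.0001, 0.1123], 0.5], [[-0.0071, 0.0084, 0.0129], [0.0002, 0.0001, 0.1123], 0.5], [[-0.0061, 0.0091, 0.0129], [0.0002, 0.0001, 0.1123], 0.5]]
```

>>> carry_out --rows '[[[0,0,0],[0,0,0],0.4],[[0,0,0],[0,0,0],0.4],[[0,0,0],[0,0,0],0.4],[[0,0,0],[0,0,0],0.4],[[0,0,-0.025],[0,0,0],0.4],[[0,0,-0.025],[0,0,0],0.4],[[0,0,-0.025],[0,0,0],0.4],[[0,0,0],[0,0,0],0.4]]'

```text
t: 7.52
ee_pos: [539.1, 112.8, 354.6]
orientation: [0.293, 3.121, 0.003]
ft_force: [0.3, 0.9, -0.3]
width: 52.9
```

>>> carry_out --rows '[[[-0.0097,-0.0051,0],[0,0,0.1123],0.5],[[-0.0102,-0.0039,0],[0,0,0.1123],0.5],[[-0.0106,-0.0028,0],[0,0,0.1123],0.5],[[-0.0108,-0.0016,0],[0,0,0.1123],0.5],[[-0.0109,-0.0003,0],[0,0,0.1123],0.5],[[-0.0109,0.0009,0],[0,0,0.1123],0.5],[[-0.0107,0.0021,0.02],[0,0,0.1123],0.5],[[-0.0104,0.0033,0.022],[0,0,0.1123],0.5],[[-0.01,0.0044,0.022],[0,0,0.1123],0.5],[[-0.0094,0.0055,0.022],[0,0,0.1123],0.5],[[-0.0088,0.0066,0.022],[0,0,0.1123],0.5],[[-0.008,0.0075,0.022],[0,0,0.1123],0.5]]'

```text
t: 8.52
ee_pos: [639.7, 30.7, 217.7]
orientation: [-2.186, -2.255, 0.001]
ft_force: [0.3, -0.7, -0.9]
width: 43.8
```

>>> carry_out --rows '[[[-0.0071,0.0084,0.022],[0,0,0.1123],0.5],[[-0.0061,0.0091,0.022],[0,0,0.1123],0.5],[[0,0,0],[0,0,0],0.5]]'

```text
t: 8.77
ee_pos: [654.8, 16.4, 170.0]
orientation: [-2.422, -1.994, 0.01]
ft_force: [-0.8, -0.8, -0.9]
width: 43.9
```

Run:
```python
from h import *
C,im,o=shot('wrist','w5.png'); print(o['ee_pos'],o['t'],o['width'])
```

```text
[654.80954569  16.38755236 170.0154941 ] 8.7667 43.890695822596854
```

View pics/w5.png

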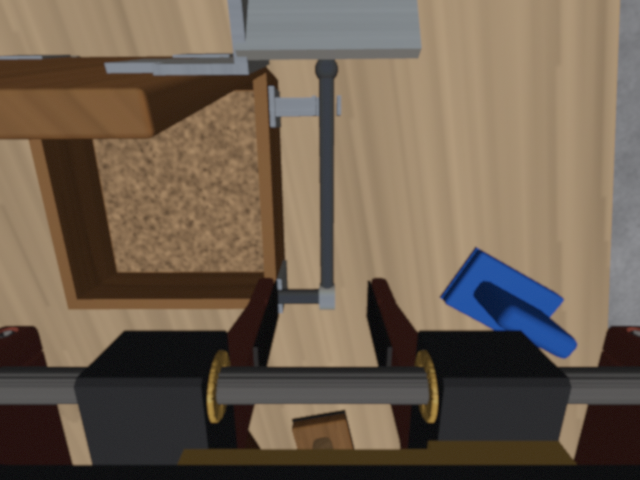

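Run:
```python
from h import *
C=cam('wrist'); o=readout.get_obs(); Rm=R.from_rotvec(o['orientation']).as_matrix()
a=onz(C,(326.5,69),70);b=onz(C,(327,298),70);print(a,b,np.linalg.norm(a-b),np.arctan2(*(a-b)[1::-1])-np.pi/2)
print(ch(140,97,70),ch(140,-90,70))
for s in (0,65,70): print(s,(Rm.T@(b+(a-b)/187*s-o['ee_pos'])).round(1))
```

```text
[681.01757465 139.14874587  70.        ] [646.45385683 -49.03695275  70.        ] 191.33349877478128 -0.18164367754073596
[681.09276244 137.68125486  70.        ] [646.32721156 -46.05866043  70.        ]
0 [-66.4   4.3 102.5]
65 [1.000e-01 4.000e+00 1.025e+02]
70 [  5.2   3.9 102.4]
```

>>> carry_out --rows '[[[0,0.004,0.025],[0,0,0],0.5],[[0,0,0.025],[0,0,0],0.5],[[0,0,0.025],[0,0,0],0.5],[[0,0,0.025],[0,0,0],0.5],[[0,0,0.025],[0,0,0],0.5],[[0,0,0.024],[0,0,0],0.5],[[0,0,0],[0,0,0],1],[[0,0,0],[0,0,0],1],[[0,0,0],[0,0,0],1],[[0,0,0],[0,0,0],1],[[0,0,0],[0,0,0],1],[[0,0,0],[0,0,0],1]]'

```text
t: 9.82
ee_pos: [658.0, 17.7, 28.2]
orientation: [-2.416, -2.0, 0.006]
ft_force: [-11.6, 3.6, 7.8]
width: 11.4
```

>>> carry_out --rows '[[[0,0,0],[0,0,0],1],[[0,0,0],[0,0,0],1]]'

```text
t: 9.98
ee_pos: [658.0, 17.7, 28.2]
orientation: [-2.416, -2.001, 0.006]
ft_force: [-10.9, 3.1, 7.7]
width: 10.9
```

Run:
```python
from h import *
o=readout.get_obs();print(o['ee_pos'],o['width'],o['ft_force'],o['qpos'])
p0=o['ee_pos'];R0=R.from_rotvec(o['orientation']).as_matrix()
# swing: rod angle phi, lean = 0.8*phi ; grasp at s from pivot
B=np.array([[0,1,0],[1,0,0],[0,0,-1.]])
pg=p0-49*R0[:,2]; piv=ch(140,-90,70); print('grasp',pg,'rel chest',RC.T@(pg-piv)); 
s=np.hypot(*(RC.T@(pg-piv))[1:]); yaw=-0.1816; Ry=R.from_euler('z',yaw).as_matrix()
n=14; ph=np.linspace(0,.84,n+1); k=0.8
P=[];Rs=[]
for f in ph:
    Rl=Ry@R.from_euler('x',k*f).as_matrix()@Ry.T@R0
    g=pg+Ry@np.array([0,s*(np.cos(f)-1),s*np.sin(f)])
    P.append(g+49*Rl[:,2]);Rs.append(Rl)
for i in range(n):
    print([(Rs[i].T@(P[i+1]-P[i])/1000).round(4).tolist(),R.from_matrix(Rs[i].T@Rs[i+1]).as_rotvec().round(4).tolist(),1],end=', ')
print(P[-1])
```

```text
[657.9878085   17.73125682  28.20423698] 10.856736021434807 [-10.89793955   3.06061931   7.73846253] [8.29030421e-03 6.71846471e-01 1.62915969e+00 1.45995406e-03
 8.46265956e-01 1.95095794e-01]
grasp [658.26650927  17.67999733  77.20341757] rel chest [-0.11863101 64.84712214  7.20341757]
[[0.0022, -0.0, -0.004], [0.0003, 0.048, -0.0003], 1], [[0.0022, -0.0, -0.004], [0.0003, 0.048, -0.0003], 1], [[0.0021, -0.0, -0.004], [0.0003, 0.048, -0.0003], 1], [[0.0021, -0.0, -0.004], [0.0003, 0.048, -0.0003], 1], [[0.002, -0.0, -0.004], [0.0003, 0.048, -0.0003], 1], [[0.002, -0.0, -0.004], [0.0003, 0.048, -0.0003], 1], [[0.002, -0.0, -0.004], [0.0003, 0.048, -0.0003], 1], [[0.0019, -0.0, -0.0039], [0.0003, 0.048, -0.0003], 1], [[0.0019, -0.0, -0.0039], [0.0003, 0.048, -0.0003], 1], [[0.0018, -0.0, -0.0039], [0.0003, 0.048, -0.0003], 1], [[0.0018, -0.0, -0.0039], [0.0003, 0.048, -0.0003], 1], [[0.0017, -0.0, -0.0039], [0.0003, 0.048, -0.0003], 1], [[0.0017, -0.0, -0.0039], [0.0003, 0.048, -0.0003], 1], [[0.0016, -0.0, -0.0039], [0.0003, 0.048, -0.0003], 1], [659.57853223  26.39424456  87.44275515]
```

Run:
```python
from h import *
o=readout.get_obs()
p0=o['ee_pos'];R0=R.from_rotvec(o['orientation']).as_matrix()
off=41.8
pg=p0-off*R0[:,2]; s=65; yaw=-0.184; Ry=R.from_euler('z',yaw).as_matrix()
n=15; ph=np.linspace(0,.84,n+1); k=0.8
P=[];Rs=[]
for f in ph:
    Rl=Ry@R.from_euler('x',k*f).as_matrix()@Ry.T@R0
    g=pg+Ry@np.array([0,s*(np.cos(f)-1),s*np.sin(f)])
    P.append(g+off*Rl[:,2]);Rs.append(Rl)
for i in range(n):
    print([(Rs[i].T@(P[i+1]-P[i])/1000).round(4).tolist(),R.from_matrix(Rs[i].T@Rs[i+1]).as_rotvec().round(4).tolist(),1])
print(P[-1])
```

```text
[[0.0018, -0.0, -0.0037], [0.0002, 0.0448, -0.0003], 1]
[[0.0017, -0.0, -0.0037], [0.0002, 0.0448, -0.0003], 1]
[[0.0017, -0.0, -0.0037], [0.0002, 0.0448, -0.0003], 1]
[[0.0016, -0.0, -0.0037], [0.0002, 0.0448, -0.0003], 1]
[[0.0016, -0.0, -0.0037], [0.0002, 0.0448, -0.0003], 1]
[[0.0016, -0.0, -0.0037], [0.0002, 0.0448, -0.0003], 1]
[[0.0015, -0.0, -0.0037], [0.0002, 0.0448, -0.0003], 1]
[[0.0015, -0.0, -0.0037], [0.0002, 0.0448, -0.0003], 1]
[[0.0014, -0.0, -0.0037], [0.0002, 0.0448, -0.0003], 1]
[[0.0014, -0.0, -0.0037], [0.0002, 0.0448, -0.0003], 1]
[[0.0014, -0.0, -0.0036], [0.0002, 0.0448, -0.0003], 1]
[[0.0013, -0.0, -0.0036], [0.0002, 0.0448, -0.0003], 1]
[[0.0013, -0.0, -0.0036], [0.0002, 0.0448, -0.0003], 1]
[[0.0012, -0.0, -0.0036], [0.0002, 0.0448, -0.0003], 1]
[[0.0012, -0.0, -0.0036], [0.0002, 0.0448, -0.0003], 1]
[658.79421085  22.06430697  85.69380458]
```

>>> carry_out --rows '[[[0.0018,0,-0.0037],[0,0.0448,0],1],[[0.0017,0,-0.0037],[0,0.0448,0],1],[[0.0017,0,-0.0037],[0,0.0448,0],1],[[0.0016,0,-0.0037],[0,0.0448,0],1],[[0.0016,0,-0.0037],[0,0.0448,0],1],[[0.0016,0,-0.0037],[0,0.0448,0],1]]'

```text
t: 10.48
ee_pos: [659.4, 25.6, 50.0]
orientation: [-2.27, -1.881, -0.305]
ft_force: [-5.4, 3.8, -5.8]
width: 11.1
```

>>> carry_out --rows '[[[0.0015,0,-0.0037],[0,0.0448,0],1],[[0.0015,0,-0.0037],[0,0.0448,0],1],[[0.0014,0,-0.0037],[0,0.0448,0],1],[[0.0014,0,-0.0037],[0,0.0448,0],1],[[0.0014,0,-0.0036],[0,0.0448,0],1],[[0.0013,0,-0.0036],[0,0.0448,0],1],[[0.0013,0,-0.0036],[0,0.0448,0],1],[[0.0012,0,-0.0036],[0,0.0448,0],1],[[0.0012,0,-0.0036],[0,0.0448,0],1],[[0,0,0],[0,0,0],1]]'

```text
t: 11.32
ee_pos: [658.8, 22.2, 84.8]
orientation: [-2.015, -1.67, -0.705]
ft_force: [-7.9, 4.5, -0.7]
width: 10.9
```

Run:
```python
from h import *
shot('scene','s6.png');shot('side','d6.png')
crop('s6.png',260,60,460,280,2.7,'s6c.png');crop('d6.png',230,120,430,340,2.7,'d6c.png')
o=readout.get_obs();print(o['ee_pos'],o['width'],o['qpos'])
```

```text
[658.85898692  22.20605192  84.71799317] 11.400394855910971 [-0.31370431  0.68599504  1.66023056  0.78658658  1.06207205 -0.61913524]
```

View pics/s6c.png

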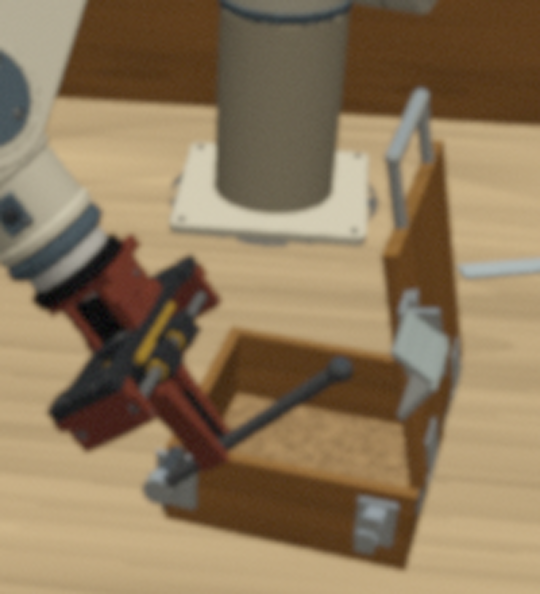

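View pics/d6c.png

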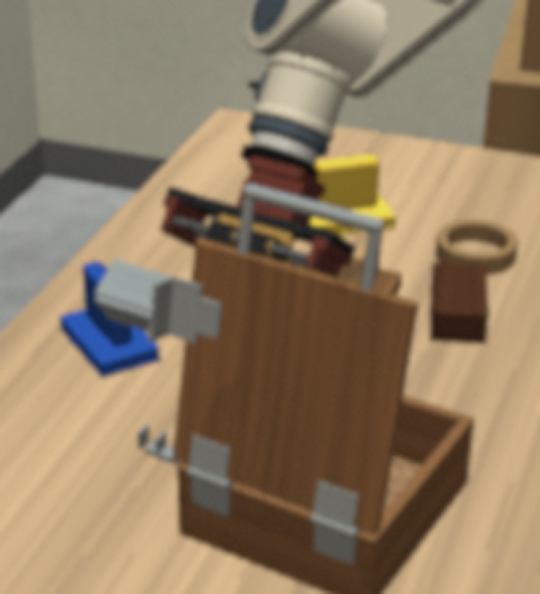

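```bash
cat >> h.py <<'E'
def onplane_x(C,uv,xc):
    c,d=ray(C,uv); n=RC[:,0]; t=(xc-n@(c-O))/(n@d); return RC.T@(c+t*d-O)
E
python3 - <<'E'
from h import *
S=cam('scene'); q=onplane_x(S,(341/2.7+260,369/2.7+60),140); print(q, np.arctan2(q[2]-70,q[1]+90),np.hypot(q[2]-70,q[1]+90))
b=onplane_x(S,(173/2.7+260,482/2.7+60),140);print(b)
# handle middle -> lid angle, plane x=0
h=onplane_x(S,((390+422)/2/2.7+260,(160+95)/2/2.7+60),0);print(h,np.arctan2(h[2]-81,100-h[1]),np.hypot(h[2]-81,100-h[1]))
E
```

```text
[140.          40.0179736  205.19969293] 0.8049332880038824 187.5730002678059
[140.         -78.58472785  75.93837428]
[-3.01980663e-14  4.52818967e+01  3.22275680e+02] 1.3477819772895125 247.40255606616037
```

>>> carry_out --rows '[[[0,0,-0.0012],[0,0,0],1],[[0,0,0],[0,0,0],1],[[0,0,0],[0,0,0],0.4],[[0,0,0],[0,0,0],0.4],[[0,0,0],[0,0,0],0.4],[[0,0,0],[0,0,0],0.4],[[0,0,-0.015],[0,0,0],0.4],[[0,0,-0.03],[0,0,0],0.4],[[0,0,-0.03],[0,0,0],0.4],[[0,0,-0.03],[0,0,0],0.4],[[0,0,-0.02],[0,0,0],0.4]]'

```text
t: 12.33
ee_pos: [648.0, -58.8, 186.8]
orientation: [-2.024, -1.676, -0.709]
ft_force: [1.1, 0.9, -0.1]
width: 52.6
```

Run:
```python
from h import *
C,im,o=shot('scene','s7.png');print(o['ee_pos'],o['t'])
crop('s7.png',260,60,460,280,2.7,'s7c.png')
R1=tool_rot(0)@R.from_euler('z',-np.pi/2).as_matrix()
print(R1.round(3))
g=ch(0,44.5,325+70); plan(tcp_for(g,R1),R1,20,hand=0.4)
```

```text
[647.98068933 -58.76400188 186.78027067] 12.3333
[[-0.983  0.186  0.   ]
 [ 0.186  0.983  0.   ]
 [ 0.     0.    -1.   ]]
step mm 13.02427526358073 deg 4.8127784149332475
[[[0.0107, -0.0073, -0.0016], [0.0266, -0.0259, -0.0754], 0.4], [[0.0112, -0.0065, -0.0017], [0.0266, -0.0259, -0.0754], 0.4], [[0.0116, -0.0057, -0.0018], [0.0266, -0.0259, -0.0754], 0.4], [[0.0119, -0.0048, -0.002], [0.0266, -0.0259, -0.0754], 0.4], [[0.0122, -0.004, -0.0022], [0.0266, -0.0259, -0.0754], 0.4], [[0.0124, -0.0031, -0.0024], [0.0266, -0.0259, -0.0754], 0.4], [[0.0126, -0.0022, -0.0027], [0.0266, -0.0259, -0.0754], 0.4], [[0.0126, -0.0014, -0.0029], [0.0266, -0.0259, -0.0754], 0.4], [[0.0126, -0.0005, -0.0032], [0.0266, -0.0259, -0.0754], 0.4], [[0.0125, 0.0004, -0.0036], [0.0266, -0.0259, -0.0754], 0.4], [[0.0124, 0.0012, -0.0039], [0.0266, -0.0259, -0.0754], 0.4], [[0.0121, 0.002, -0.0043], [0.0266, -0.0259, -0.0754], 0.4], [[0.0118, 0.0028, -0.0046], [0.0266, -0.0259, -0.0754], 0.4], [[0.0115, 0.0036, -0.005], [0.0266, -0.0259, -0.0754], 0.4], [[0.011, 0.0043, -0.0054], [0.0266, -0.0259, -0.0754], 0.4], [[0.0105, 0.0049, -0.0058], [0.0266, -0.0259, -0.0754], 0.4], [[0.01, 0.0056, -0.0062], [0.0266, -0.0259, -0.0754], 0.4], [[0.0094, 0.0061, -0.0066], [0.0266, -0.0259, -0.0754], 0.4], [[0.0087, 0.0066, -0.007], [0.0266, -0.0259, -0.0754], 0.4], [[0.008, 0.0071, -0.0074], [0.0266, -0.0259, -0.0754], 0.4]]
```

View pics/s7c.png

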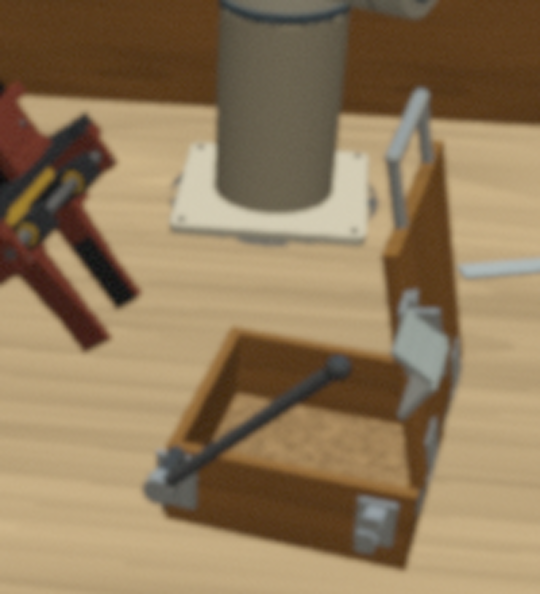

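>>> carry_out --rows '[[[0.02,0,-0.025],[0,0,0],0.4],[[0.02,0,-0.025],[0,0,0],0.4],[[0.02,0,-0.025],[0,0,0],0.4],[[0.02,0,-0.025],[0,0,0],0.4],[[0.02,0,-0.025],[0,0,0],0.4],[[0,0,0],[0,0,0],0.4]]'

```text
t: 12.88
ee_pos: [649.7, -56.5, 351.0]
orientation: [-2.024, -1.681, -0.716]
ft_force: [0.1, -0.1, -0.5]
width: 53.1
```

Run:
```python
from h import *
R1=tool_rot(0)@R.from_euler('z',-np.pi/2).as_matrix()
g=ch(0,44.5,325+70); plan(tcp_for(g,R1),R1,18,hand=0.4)
```

```text
step mm 11.372533120783293 deg 5.338386036647092
[[[0.0061, -0.0081, 0.0051], [0.0296, -0.0287, -0.0836], 0.4], [[0.0069, -0.0074, 0.0052], [0.0296, -0.0287, -0.0836], 0.4], [[0.0077, -0.0066, 0.0052], [0.0296, -0.0287, -0.0836], 0.4], [[0.0083, -0.0058, 0.0051], [0.0296, -0.0287, -0.0836], 0.4], [[0.0089, -0.0049, 0.005], [0.0296, -0.0287, -0.0836], 0.4], [[0.0095, -0.004, 0.0049], [0.0296, -0.0287, -0.0836], 0.4], [[0.0099, -0.0031, 0.0047], [0.0296, -0.0287, -0.0836], 0.4], [[0.0102, -0.0021, 0.0045], [0.0296, -0.0287, -0.0836], 0.4], [[0.0105, -0.0011, 0.0043], [0.0296, -0.0287, -0.0836], 0.4], [[0.0107, -0.0001, 0.004], [0.0296, -0.0287, -0.0836], 0.4], [[0.0107, 0.0009, 0.0036], [0.0296, -0.0287, -0.0836], 0.4], [[0.0107, 0.0019, 0.0033], [0.0296, -0.0287, -0.0836], 0.4], [[0.0106, 0.0029, 0.0029], [0.0296, -0.0287, -0.0836], 0.4], [[0.0104, 0.0039, 0.0025], [0.0296, -0.0287, -0.0836], 0.4], [[0.0101, 0.0048, 0.0021], [0.0296, -0.0287, -0.0836], 0.4], [[0.0097, 0.0057, 0.0017], [0.0296, -0.0287, -0.0836], 0.4], [[0.0092, 0.0065, 0.0012], [0.0296, -0.0287, -0.0836], 0.4], [[0.0087, 0.0073, 0.0007], [0.0296, -0.0287, -0.0836], 0.4]]
```

>>> carry_out --rows '[[[0.0061,-0.0081,0.0051],[0.0296,-0.0287,-0.0836],0.4],[[0.0069,-0.0074,0.0052],[0.0296,-0.0287,-0.0836],0.4],[[0.0077,-0.0066,0.0052],[0.0296,-0.0287,-0.0836],0.4],[[0.0083,-0.0058,0.0051],[0.0296,-0.0287,-0.0836],0.4],[[0.0089,-0.0049,0.005],[0.0296,-0.0287,-0.0836],0.4],[[0.0095,-0.004,0.0049],[0.0296,-0.0287,-0.0836],0.4],[[0.0099,-0.0031,0.0047],[0.0296,-0.0287,-0.0836],0.4],[[0.0102,-0.0021,0.0045],[0.0296,-0.0287,-0.0836],0.4],[[0.0105,-0.0011,0.0043],[0.0296,-0.0287,-0.0836],0.4],[[0.0107,0,0.004],[0.0296,-0.0287,-0.0836],0.4],[[0.0107,0.0009,0.0036],[0.0296,-0.0287,-0.0836],0.4],[[0.0107,0.0019,0.0033],[0.0296,-0.0287,-0.0836],0.4]]'

```text
t: 13.88
ee_pos: [569.5, 57.0, 340.8]
orientation: [-0.999, -2.793, -0.282]
ft_force: [0.3, -0.0, -0.1]
width: 52.9
```

>>> carry_out --rows '[[[0.0106,0.0029,0.0029],[0.0296,-0.0287,-0.0836],0.4],[[0.0104,0.0039,0.0025],[0.0296,-0.0287,-0.0836],0.4],[[0.0101,0.0048,0.0021],[0.0296,-0.0287,-0.0836],0.4],[[0.0097,0.0057,0.0017],[0.0296,-0.0287,-0.0836],0.4],[[0.0092,0.0065,0.0012],[0.0296,-0.0287,-0.0836],0.4],[[0.0087,0.0073,0.0007],[0.0296,-0.0287,-0.0836],0.4],[[0,0,0],[0,0,0],0.4]]'

```text
t: 14.47
ee_pos: [529.7, 114.8, 340.1]
orientation: [-0.281, -3.12, -0.003]
ft_force: [0.8, -0.1, 0.5]
width: 52.8
```

Run:
```python
from h import *
C,im,o=shot('wrist','w8.png');Rm=R.from_rotvec(o['orientation']).as_matrix()
print(o['ee_pos'],o['t'],Rm.round(3),o['qpos'].round(2))
print((Rm.T@(ch(0,45.5,325)-o['ee_pos'])).round(1), RC.T@(o['ee_pos']-O))
```

```text
[529.67847387 114.84102826 340.08375915] 14.4667 [[-0.984  0.179 -0.009]
 [ 0.179  0.984  0.003]
 [ 0.009  0.001 -1.   ]] [ 0.19  0.16  1.64  0.    1.35 -1.2 ]
[-4.7 -1.  15. ] [ -4.52831816  46.40822216 340.08375915]
```

View pics/w8.png

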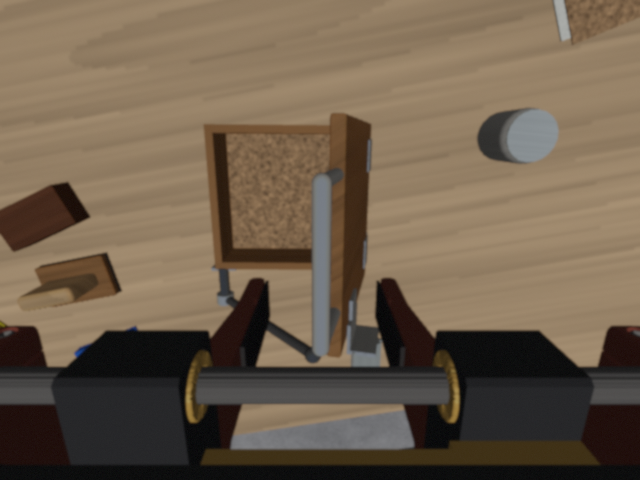

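>>> carry_out --rows '[[[0,-0.0007,0.022],[0,0,0],0.4],[[0,0,0.021],[0,0,0],0.4],[[0,0,0.021],[0,0,0],0.4],[[0,0,0],[0,0,0],1],[[0,0,0],[0,0,0],1],[[0,0,0],[0,0,0],1],[[0,0,0],[0,0,0],1],[[0,0,0],[0,0,0],1],[[0,0,0],[0,0,0],1],[[0,0,0],[0,0,0],1]]'

```text
t: 15.35
ee_pos: [531.0, 112.5, 276.8]
orientation: [-0.292, -3.119, -0.005]
ft_force: [1.0, -0.9, 3.0]
width: 11.2
```

Run:
```python
from h import *
o=readout.get_obs();print(o['ee_pos'],o['width'],o['ft_force'],RC.T@(o['ee_pos']-O))
z=o['ee_pos'][2]+49; print(np.arcsin((z-81)/250))
t=np.linspace(1.35,0.956,11)
y=-.25*np.cos(t);z=.25*np.sin(t)
for i in range(10): print(round(t[i+1],3),[[0,round(y[i+1]-y[i],4),round(-(z[i+1]-z[i]),4)],[0,0,0],1])
```

```text
[530.96600797 112.47223431 276.76325538] 11.164179512927644 [ 1.04944204 -0.89141833  3.03846807] [ -2.82284312  44.32009293 276.76325538]
1.3657572132399047
1.311 [[0, np.float64(-0.0096), np.float64(0.0023)], [0, 0, 0], 1]
1.271 [[0, np.float64(-0.0095), np.float64(0.0027)], [0, 0, 0], 1]
1.232 [[0, np.float64(-0.0094), np.float64(0.0031)], [0, 0, 0], 1]
1.192 [[0, np.float64(-0.0092), np.float64(0.0035)], [0, 0, 0], 1]
1.153 [[0, np.float64(-0.0091), np.float64(0.0038)], [0, 0, 0], 1]
1.114 [[0, np.float64(-0.0089), np.float64(0.0042)], [0, 0, 0], 1]
1.074 [[0, np.float64(-0.0088), np.float64(0.0045)], [0, 0, 0], 1]
1.035 [[0, np.float64(-0.0086), np.float64(0.0049)], [0, 0, 0], 1]
0.995 [[0, np.float64(-0.0084), np.float64(0.0052)], [0, 0, 0], 1]
0.956 [[0, np.float64(-0.0082), np.float64(0.0055)], [0, 0, 0], 1]
```

>>> carry_out --rows '[[[0,-0.0096,0.0023],[0,0,0],1],[[0,-0.0095,0.0027],[0,0,0],1],[[0,-0.0094,0.0031],[0,0,0],1],[[0,-0.0092,0.0035],[0,0,0],1],[[0,-0.0091,0.0038],[0,0,0],1],[[0,-0.0089,0.0042],[0,0,0],1],[[0,-0.0088,0.0045],[0,0,0],1],[[0,0,0],[0,0,0],1]]'

```text
t: 16.02
ee_pos: [517.9, 47.0, 250.9]
orientation: [-0.293, -3.117, -0.001]
ft_force: [1.5, -2.0, 0.3]
width: 11.2
```

Run:
```python
from h import *
C,im,o=shot('scene','s9.png');print(o['ee_pos'],o['t'],o['ft_force'],RC.T@(o['ee_pos']-O))
crop('s9.png',260,60,460,280,2.7,'s9c.png')
```

```text
[517.93574892  46.98935299 250.90701534] 16.0167 [ 1.4914972  -1.98433308  0.27089599] [ -3.4518819  -22.44366751 250.90701534]
```

View pics/s9c.png

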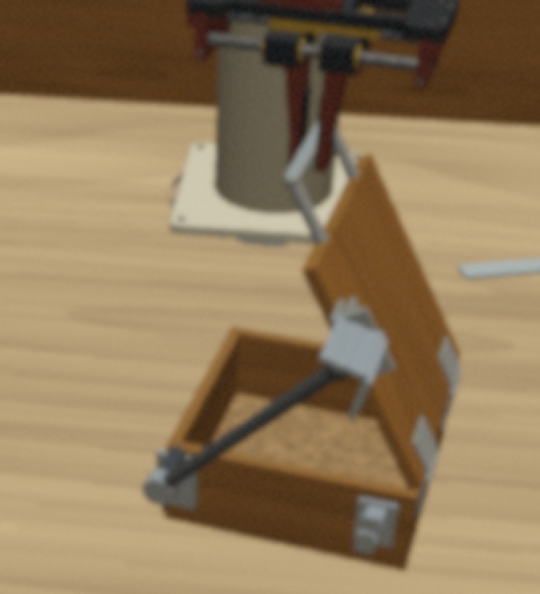

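>>> carry_out --rows '[[[0,-0.0043,0.0024],[0,0,0],1],[[0,-0.0043,0.0025],[0,0,0],1],[[0,-0.0042,0.0026],[0,0,0],1],[[0,-0.0042,0.0026],[0,0,0],1],[[0,0,0],[0,0,0],1]]'

```text
t: 16.48
ee_pos: [515.0, 31.8, 241.1]
orientation: [-0.291, -3.118, -0.003]
ft_force: [2.3, -1.0, -0.2]
width: 11.0
```

>>> carry_out --rows '[[[0,-0.003,0.0021],[0,0,0],1],[[0,-0.003,0.0021],[0,0,0],1],[[0,0,0],[0,0,0],1]]'

```text
t: 16.73
ee_pos: [513.9, 26.2, 237.0]
orientation: [-0.291, -3.118, -0.004]
ft_force: [2.8, -0.6, -1.4]
width: 11.2
```

Run:
```python
from h import *
C,im,o=shot('scene','s10.png');print(o['ee_pos'],o['t'],o['ft_force'],RC.T@(o['ee_pos']-O))
q=RC.T@(o['ee_pos']-O); print(np.arctan2(q[2]+49-81,100-q[1]))
crop('s10.png',300,140,430,250,6,'s10c.png')
```

```text
[513.93627153  26.23544367 237.02711822] 16.7333 [ 2.83735736 -0.63328139 -1.35387933] [ -3.52323241 -43.57931229 237.02711822]
0.9598729054671332
```

View pics/s10c.png

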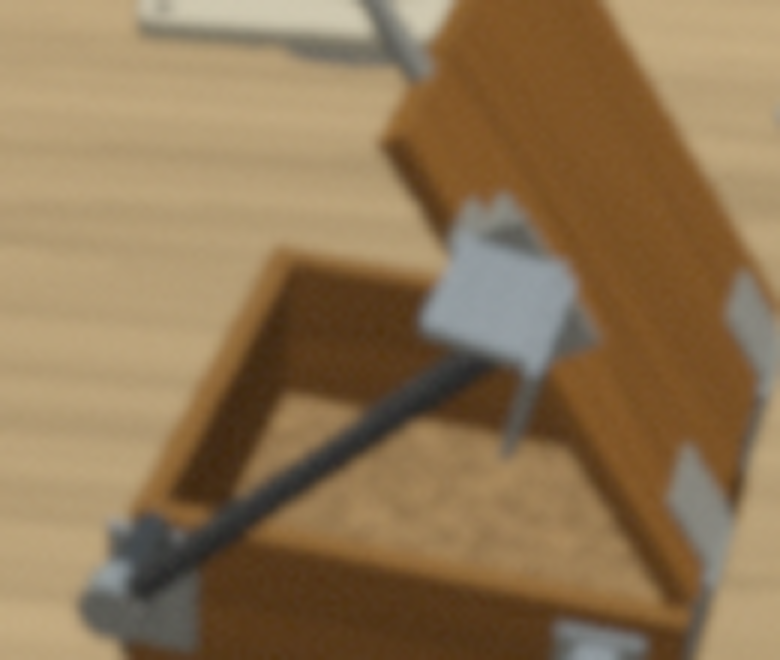

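>>> carry_out --rows '[[[0,-0.0016,0.0011],[0,0,0],1],[[0,0,0],[0,0,0],1],[[0,0,0],[0,0,0],1]]'

```text
t: 17.03
ee_pos: [513.8, 25.5, 236.5]
orientation: [-0.291, -3.118, -0.005]
ft_force: [2.5, 3.3, 0.6]
width: 11.1
```

>>> carry_out --rows '[[[0,-0.0016,0.0011],[0,0,0],1],[[0,0,0],[0,0,0],1],[[0,0,0],[0,0,0],1]]'

```text
t: 17.28
ee_pos: [513.8, 25.0, 236.1]
orientation: [-0.291, -3.119, -0.008]
ft_force: [0.5, 8.2, 4.3]
width: 11.3
```

>>> carry_out --rows '[[[0,0,0],[0,0,0],0.4],[[0,0,0],[0,0,0],0.4],[[0,0,0],[0,0,0],0.4],[[0,0,0],[0,0,0],0.4],[[0,0,0],[0,0,0],0.4],[[0,0,-0.03],[0,0,0],0.4],[[0,0,-0.03],[0,0,0],0.4],[[0,0,-0.03],[0,0,0],0.4],[[0,0,0],[0,0,0],0.4]]'

```text
t: 18.03
ee_pos: [517.1, 22.9, 331.0]
orientation: [-0.292, -3.127, -0.005]
ft_force: [0.5, -0.2, 0.0]
width: 52.5
```

Run:
```python
from h import *
C,im,o=shot('scene','s11.png');shot('side','d11.png');print(o['ee_pos'],o['t'],o['width'])
crop('s11.png',300,140,430,250,6,'s11c.png');crop('d11.png',230,160,430,340,4,'d11c.png')
plan(np.array([590,-340,240.]),tool_rot(0,0),18,hand=0)
```

```text
[517.14394935  22.9015308  331.04381105] 18.0333 52.48669153391807
step mm 21.141429899403384 deg 4.4066035552979335
[[[-0.0079, -0.019, 0.0047], [-0.0002, -0.0004, 0.0769], 0], [[-0.0093, -0.0184, 0.0047], [-0.0002, -0.0004, 0.0769], 0], [[-0.0107, -0.0176, 0.0047], [-0.0002, -0.0004, 0.0769], 0], [[-0.012, -0.0167, 0.0047], [-0.0002, -0.0004, 0.0769], 0], [[-0.0133, -0.0158, 0.0047], [-0.0002, -0.0004, 0.0769], 0], [[-0.0144, -0.0147, 0.0047], [-0.0002, -0.0004, 0.0769], 0], [[-0.0155, -0.0136, 0.0047], [-0.0002, -0.0004, 0.0769], 0], [[-0.0165, -0.0123, 0.0047], [-0.0002, -0.0004, 0.0769], 0], [[-0.0174, -0.011, 0.0047], [-0.0002, -0.0004, 0.0769], 0], [[-0.0182, -0.0096, 0.0047], [-0.0002, -0.0004, 0.0769], 0], [[-0.0189, -0.0082, 0.0047], [-0.0002, -0.0004, 0.0769], 0], [[-0.0195, -0.0067, 0.0047], [-0.0002, -0.0004, 0.0769], 0], [[-0.0199, -0.0052, 0.0047], [-0.0002, -0.0004, 0.0769], 0], [[-0.0203, -0.0037, 0.0047], [-0.0002, -0.0004, 0.0769], 0], [[-0.0205, -0.0021, 0.0047], [-0.0002, -0.0004, 0.0769], 0], [[-0.0206, -0.0005, 0.0048], [-0.0002, -0.0004, 0.0769], 0], [[-0.0206, 0.001, 0.0048], [-0.0002, -0.0004, 0.0769], 0], [[-0.0204, 0.0026, 0.0048], [-0.0002, -0.0004, 0.0769], 0]]
```

View pics/s11c.png

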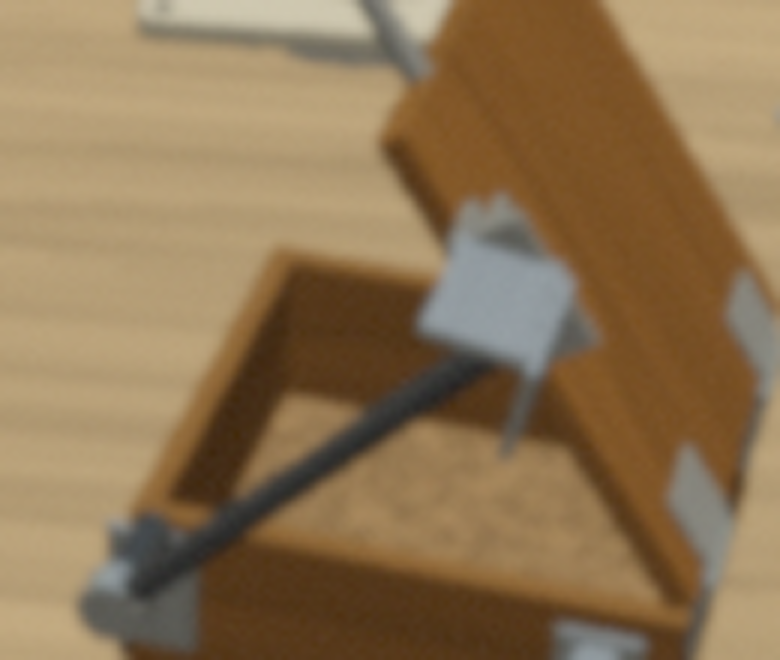

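View pics/d11c.png

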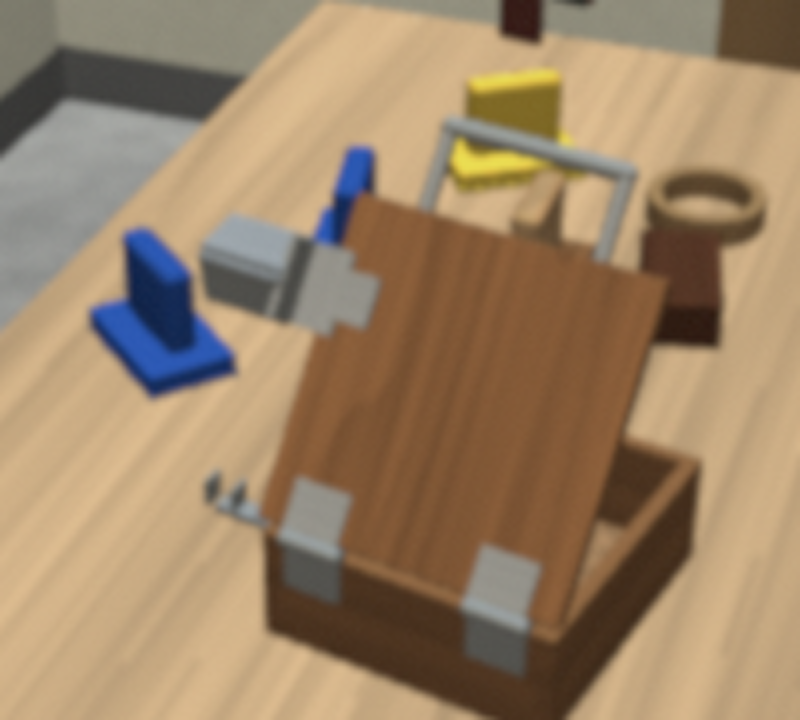

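>>> carry_out --rows '[[[-0.0079,-0.019,0],[0,0,0.0769],0.2],[[-0.0093,-0.0184,0],[0,0,0.0769],0.2],[[-0.0107,-0.0176,0],[0,0,0.0769],0.2],[[-0.012,-0.0167,0.005],[0,0,0.0769],0.2],[[-0.0133,-0.0158,0.005],[0,0,0.0769],0.2],[[-0.0144,-0.0147,0.005],[0,0,0.0769],0.2],[[-0.0155,-0.0136,0.005],[0,0,0.0769],0.2],[[-0.0165,-0.0123,0.006],[0,0,0.0769],0.2],[[-0.0174,-0.011,0.006],[0,0,0.0769],0.2],[[-0.0182,-0.0096,0.006],[0,0,0.0769],0.2],[[-0.0189,-0.0082,0.006],[0,0,0.0769],0.2],[[-0.0195,-0.0067,0.006],[0,0,0.0769],0.2]]'

```text
t: 19.13
ee_pos: [563.1, -219.3, 271.4]
orientation: [-1.652, -2.656, 0.005]
ft_force: [-0.0, -0.1, 0.0]
width: 70.5
```

>>> carry_out --rows '[[[-0.0199,-0.0052,0.006],[0,0,0.0769],0.2],[[-0.0203,-0.0037,0.006],[0,0,0.0769],0.2],[[-0.0205,-0.0021,0.006],[0,0,0.0769],0.2],[[-0.0206,-0.0005,0.006],[0,0,0.0769],0.2],[[-0.0206,0.001,0.006],[0,0,0.0769],0.2],[[-0.0204,0.0026,0.006],[0,0,0.0769],0.2],[[0,0,0],[0,0,0],0.2]]'

```text
t: 19.72
ee_pos: [587.6, -341.9, 233.3]
orientation: [-2.218, -2.206, 0.01]
ft_force: [-0.6, 0.8, -0.1]
width: 70.3
```

Run:
```python
from h import *
C,im,o=shot('wrist','w12.png');print(o['ee_pos'],o['t'],o['width'])
```

```text
[ 587.56351661 -341.89167212  233.31341431] 19.7167 70.26605631151588
```

View pics/w12.png

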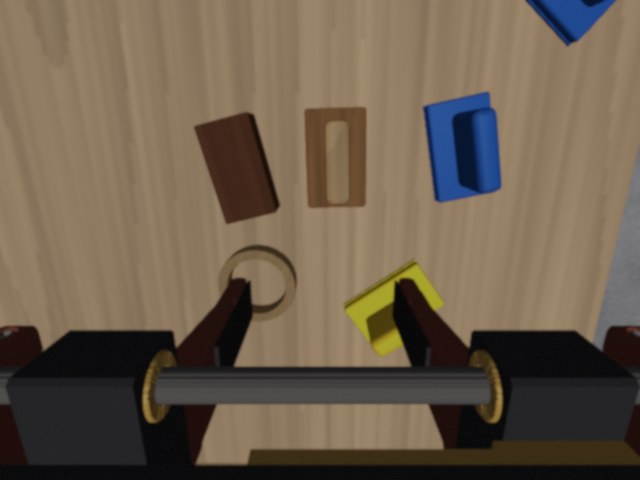

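Run:
```python
from h import *
C=cam('wrist')
B=[onz(C,p,18) for p in ((305,109),(366,107),(365.5,206.5),(307,207.5))]; print(np.array(B).round(1),np.mean(B,0).round(1))
G=[onz(C,p,84) for p in ((337,121),(338,203))]; print(np.array(G).round(1),np.mean(G,0).round(1))
d=(B[0]+B[1]-B[2]-B[3]);print('yaw base',np.arctan2(-d[0],d[1])); d=G[0]-G[1];print('grip',np.arctan2(-d[0],d[1]))
O_=[onz(C,p,38) for p in ((197,127),(249,113),(275,209),(227,222))];print('offcut',np.array(O_).round(0).tolist())
t=[onz(C,p,25) for p in ((220,283),(297,283),(258,247),(258,320))];print('tape',np.array(t).round(0).tolist())
y=[onz(C,p,18) for p in ((416,262),(345,306))];print('yellow',np.array(y).round(0).tolist())
```

```text
[[ 565.9 -236.    18. ]
 [ 631.9 -234.1   18. ]
 [ 634.9 -343.2   18. ]
 [ 566.6 -344.5   18. ]] [ 599.8 -289.4   18. ]
[[ 599.1 -250.7   84. ]
 [ 600.8 -326.9   84. ]] [ 599.9 -288.8   84. ]
yaw base 0.017052180578454916
grip 0.022939160424268343
offcut [[453.0, -255.0, 38.0], [509.0, -241.0, 38.0], [532.0, -342.0, 38.0], [477.0, -357.0, 38.0]]
tape [[459.0, -437.0, 25.0], [553.0, -437.0, 25.0], [508.0, -391.0, 25.0], [503.0, -488.0, 25.0]]
yellow [[699.0, -412.0, 18.0], [613.0, -471.0, 18.0]]
```

Run:
```python
from h import *
y=0.02; Rz=R.from_euler('z',y).as_matrix(); g=np.array([599.9,-289.1,0])+Rz@np.array([0,-12,62])
R1=tool_rot(0.6,y); P=tcp_for(g,R1); print(P,P-80*R1[:,2])
plan(P-80*R1[:,2],R1,8,hand=0.2)
```

```text
[ 599.58667127 -273.4356522    21.55855487] [ 600.490039   -318.59801609   87.58540406]
step mm 18.581596382252584 deg 4.259610594071925
[[[0.0026, 0.0019, 0.0183], [-0.0009, 0.0743, -0.0031], 0.2], [[0.0012, 0.0019, 0.0184], [-0.0009, 0.0743, -0.0031], 0.2], [[-0.0001, 0.0018, 0.0185], [-0.0009, 0.0743, -0.0031], 0.2], [[-0.0015, 0.0018, 0.0184], [-0.0009, 0.0743, -0.0031], 0.2], [[-0.0029, 0.0018, 0.0183], [-0.0009, 0.0743, -0.0031], 0.2], [[-0.0042, 0.0018, 0.018], [-0.0009, 0.0743, -0.0031], 0.2], [[-0.0056, 0.0017, 0.0176], [-0.0009, 0.0743, -0.0031], 0.2], [[-0.0069, 0.0017, 0.0172], [-0.0009, 0.0743, -0.0031], 0.2]]
```

>>> carry_out --rows '[[[0.0026,0.0019,0.0183],[-0.0009,0.0743,-0.0031],0.2],[[0.0012,0.0019,0.0184],[-0.0009,0.0743,-0.0031],0.2],[[-0.0001,0.0018,0.0185],[-0.0009,0.0743,-0.0031],0.2],[[-0.0015,0.0018,0.0184],[-0.0009,0.0743,-0.0031],0.2],[[-0.0029,0.0018,0.0183],[-0.0009,0.0743,-0.0031],0.2],[[-0.0042,0.0018,0.018],[-0.0009,0.0743,-0.0031],0.2],[[-0.0056,0.0017,0.0176],[-0.0009,0.0743,-0.0031],0.2],[[-0.0069,0.0017,0.0172],[-0.0009,0.0743,-0.0031],0.2],[[0,0,0],[0,0,0],0.2]]'

```text
t: 20.52
ee_pos: [599.0, -316.3, 83.9]
orientation: [-1.852, -1.89, -0.577]
ft_force: [-0.9, 1.0, -0.5]
width: 70.2
```

Run:
```python
from h import *
y=0.02; Rz=R.from_euler('z',y).as_matrix(); g=np.array([599.9,-289.1,0])+Rz@np.array([0,-12,62])
R1=tool_rot(0.6,y); P=tcp_for(g,R1)
C,im,o=shot('wrist','w13.png'); print(o['ee_pos'],o['qpos'].round(2),o['t'])
plan(P,R1,4,hand=0.2)
```

```text
[ 599.0149143  -316.25991789   83.85709436] [-0.72  0.84  1.28  0.44  1.47 -0.88] 20.5167
step mm 19.504807447811924 deg 0.051173314426445696
[[[-0.0003, 0.0001, 0.0195], [-0.0006, -0.0007, 0.0001], 0.2], [[-0.0003, 0.0001, 0.0195], [-0.0006, -0.0007, 0.0001], 0.2], [[-0.0003, 0.0001, 0.0195], [-0.0006, -0.0007, 0.0001], 0.2], [[-0.0003, 0.0001, 0.0195], [-0.0006, -0.0007, 0.0001], 0.2]]
```

View pics/w13.png

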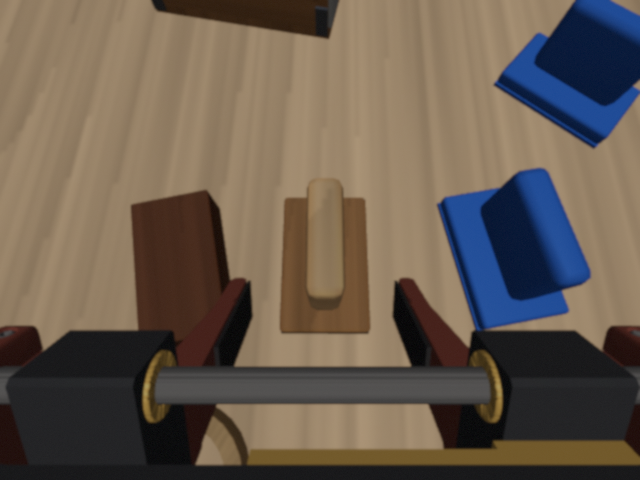

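>>> carry_out --rows '[[[0,0,0.0195],[0,0,0],0.2],[[0,0,0.0195],[0,0,0],0.2],[[0,0,0.0195],[0,0,0],0.2],[[-0.001,0,0.0195],[0,0,0],0.2],[[0,0,0],[0,0,0],0.2],[[0,0,0],[0,0,0],1],[[0,0,0],[0,0,0],1],[[0,0,0],[0,0,0],1],[[0,0,0],[0,0,0],1],[[0,0,0],[0,0,0],1],[[0,0,0],[0,0,0],1],[[0,0,0],[0,0,0],1]]'

```text
t: 21.57
ee_pos: [601.9, -275.5, 26.1]
orientation: [-1.859, -1.901, -0.577]
ft_force: [-2.2, 0.9, -0.3]
width: 27.0
```

>>> carry_out --rows '[[[0,0,0],[0,0,0],1],[[0,0,0],[0,0,0],1],[[0,0,0],[0,0,0],1]]'

```text
t: 21.82
ee_pos: [601.6, -275.4, 26.0]
orientation: [-1.858, -1.901, -0.577]
ft_force: [-2.5, -1.3, 3.1]
width: 23.9
```

```bash
cat > tr.py <<'E'
from h import *
s0=np.array([600.5,-289.1,0]); t0=np.array([601.6,-275.4,26.0]); R0=tool_rot(0.6,0.02)
def tgt(xc,yc,z,yaw=YAW):
    D=R.from_euler('z',yaw-0.02).as_matrix(); s=ch(xc,yc,z); return s+D@(t0-s0), D@R0
E
python3 - <<'E'
from tr import *
# after lift of 110
plan(*tgt(-5,-160,110),12,p0=t0+[0,0,110],R0=R0,hand=1)
E
```

```text
step mm 18.948231094674842 deg 0.9883521966006699
[[[0.0139, -0.0086, 0.0095], [-0.0097, 0.0, 0.0142], 1], [[0.0138, -0.0089, 0.0095], [-0.0097, 0.0, 0.0142], 1], [[0.0137, -0.0091, 0.0094], [-0.0097, 0.0, 0.0142], 1], [[0.0136, -0.0094, 0.0093], [-0.0097, 0.0, 0.0142], 1], [[0.0134, -0.0097, 0.0092], [-0.0097, 0.0, 0.0142], 1], [[0.0133, -0.01, 0.0091], [-0.0097, 0.0, 0.0142], 1], [[0.0131, -0.0103, 0.009], [-0.0097, 0.0, 0.0142], 1], [[0.013, -0.0105, 0.0089], [-0.0097, 0.0, 0.0142], 1], [[0.0128, -0.0108, 0.0088], [-0.0097, 0.0, 0.0142], 1], [[0.0127, -0.0111, 0.0087], [-0.0097, 0.0, 0.0142], 1], [[0.0125, -0.0113, 0.0086], [-0.0097, 0.0, 0.0142], 1], [[0.0124, -0.0116, 0.0085], [-0.0097, 0.0, 0.0142], 1]]
```

>>> carry_out --rows '[[[0.006,0,-0.0083],[0,0,0],1],[[0.0113,0,-0.0165],[0,0,0],1],[[0.0113,0,-0.0165],[0,0,0],1],[[0.0113,0,-0.0165],[0,0,0],1],[[0.0113,0,-0.0165],[0,0,0],1],[[0.0113,0,-0.0165],[0,0,0],1],[[0,0,0],[0,0,0],1]]'

```text
t: 22.4
ee_pos: [603.6, -275.7, 140.4]
orientation: [-1.861, -1.907, -0.58]
ft_force: [1.0, -1.2, -2.4]
width: 24.3
```

>>> carry_out --rows '[[[0.0139,-0.0086,0.0095],[-0.0097,0,0.0142],1],[[0.0138,-0.0089,0.0095],[-0.0097,0,0.0142],1],[[0.0137,-0.0091,0.0094],[-0.0097,0,0.0142],1],[[0.0136,-0.0094,0.0093],[-0.0097,0,0.0142],1],[[0.0134,-0.0097,0.0092],[-0.0097,0,0.0142],1],[[0.0133,-0.01,0.0091],[-0.0097,0,0.0142],1],[[0.0131,-0.0103,0.009],[-0.0097,0,0.0142],1],[[0.013,-0.0105,0.0089],[-0.0097,0,0.0142],1],[[0.0128,-0.0108,0.0088],[-0.0097,0,0.0142],1],[[0.0127,-0.0111,0.0087],[-0.0097,0,0.0142],1],[[0.0125,-0.0113,0.0086],[-0.0097,0,0.0142],1],[[0.0124,-0.0116,0.0085],[-0.0097,0,0.0142],1]]'

```text
t: 23.4
ee_pos: [493.4, -73.2, 134.1]
orientation: [-2.07, -1.719, -0.642]
ft_force: [-0.6, 0.4, -2.7]
width: 23.8
```

Run:
```python
from tr import *
C,im,o=shot('scene','s14.png'); shot('side','d14.png'); print(o['ee_pos'],tgt(-5,-160,110)[0],o['qpos'].round(2),o['width'])
crop('s14.png',200,60,460,280,3,'s14c.png');crop('d14.png',250,80,470,320,2.5,'d14c.png')
plan(*tgt(-5,-26,86),8,hand=1)
```

```text
[493.4466543  -73.16600514 134.14866297] [494.73345    -74.69960896 136.        ] [-0.55  0.45  1.92  0.64  1.1  -0.75] 23.786391337349222
step mm 16.651834747463717 deg 0.025239875889009764
[[[0.012, 0.0005, 0.0115], [-0.0002, 0.0, 0.0004], 1], [[0.012, 0.0005, 0.0115], [-0.0002, 0.0, 0.0004], 1], [[0.012, 0.0005, 0.0115], [-0.0002, 0.0, 0.0004], 1], [[0.012, 0.0005, 0.0115], [-0.0002, 0.0, 0.0004], 1], [[0.012, 0.0005, 0.0115], [-0.0002, 0.0, 0.0004], 1], [[0.012, 0.0005, 0.0115], [-0.0002, 0.0, 0.0004], 1], [[0.012, 0.0005, 0.0115], [-0.0002, 0.0, 0.0004], 1], [[0.012, 0.0005, 0.0115], [-0.0002, 0.0, 0.0004], 1]]
```

View pics/s14c.png

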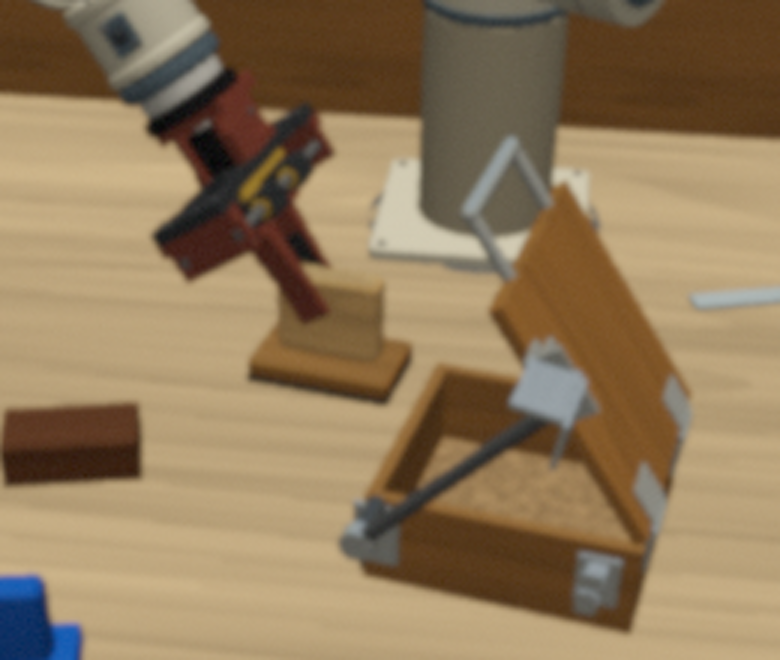

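View pics/d14c.png

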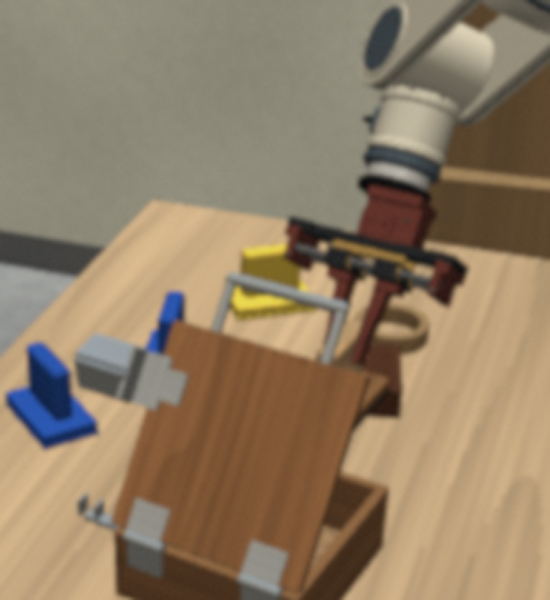

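>>> carry_out --rows '[[[0.012,0.0005,0.0115],[0,0,0],1],[[0.012,0.0005,0.0115],[0,0,0],1],[[0.012,0.0005,0.0115],[0,0,0],1],[[0.012,0.0005,0.0115],[0,0,0],1],[[0.012,0.0005,0.0115],[0,0,0],1],[[0,0,0],[0,0,0],1]]'

```text
t: 24.0
ee_pos: [511.7, 7.8, 120.5]
orientation: [-2.066, -1.721, -0.641]
ft_force: [-0.4, 0.0, -2.7]
width: 24.0
```

Run:
```python
from tr import *
C,im,o=shot('scene','s15.png'); print(o['ee_pos'],o['ft_force'])
crop('s15.png',260,100,440,250,4.4,'s15c.png')
plan(*tgt(-5,-26,86),3,hand=1)
```

```text
[511.67640692   7.84504607 120.45902066] [-0.43013724  0.04015867 -2.71303304]
step mm 17.193663635565738 deg 0.11296014132250609
[[[0.0124, -0.0005, 0.0119], [0.0003, 0.0005, 0.0019], 1], [[0.0124, -0.0005, 0.0119], [0.0003, 0.0005, 0.0019], 1], [[0.0124, -0.0005, 0.0119], [0.0003, 0.0005, 0.0019], 1]]
```

View pics/s15c.png

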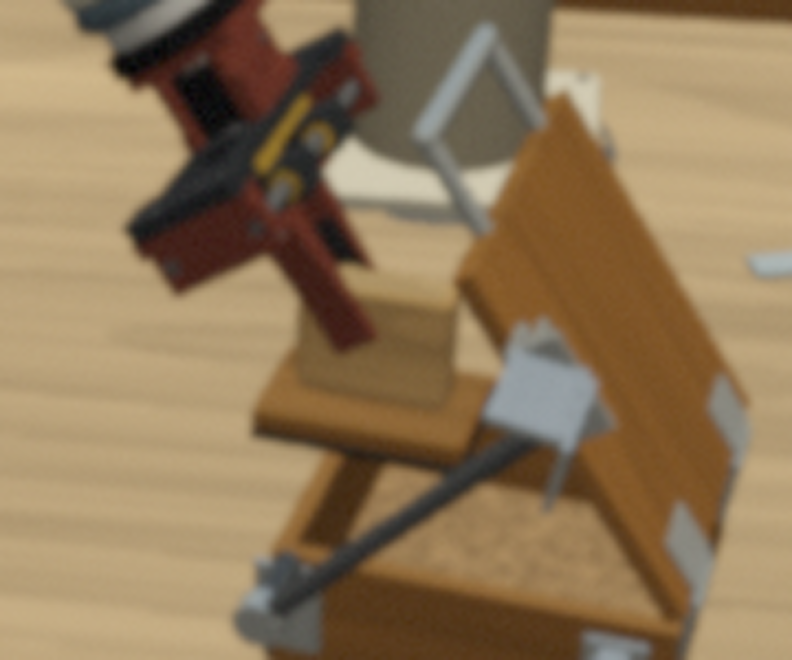

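>>> carry_out --rows '[[[0.0124,-0.0005,0.0119],[0,0,0],1],[[0.0124,-0.0005,0.0119],[0,0,0],1],[[0.0124,-0.0005,0.0119],[0,0,0],1],[[0,0,0],[0,0,0],1]]'

```text
t: 24.38
ee_pos: [519.5, 57.3, 112.3]
orientation: [-2.067, -1.721, -0.642]
ft_force: [-0.4, -0.9, -2.4]
width: 23.8
```

Run:
```python
from tr import *
C,im,o=shot('scene','s16.png');D,im2,_=shot('side','d16.png'); print(o['ee_pos'],o['ft_force'])
crop('s16.png',260,100,440,250,4.4,'s16c.png')
D_=R.from_euler('z',YAW-0.02).as_matrix(); s=o['ee_pos']-D_@(t0-s0); print('sander est chest',RC.T@(s-O))
plan(*tgt(-5,-26,12),8,hand=1)
```

```text
[519.54519366  57.31462752 112.27673338] [-0.40163097 -0.94636528 -2.37881334]
sander est chest [ -5.16385014 -25.67444618  86.27673338]
step mm 9.325378148117265 deg 0.04256546400843848
[[[-0.0051, -0.0001, 0.0078], [0.0003, 0.0002, 0.0006], 1], [[-0.0051, -0.0001, 0.0078], [0.0003, 0.0002, 0.0006], 1], [[-0.0051, -0.0001, 0.0078], [0.0003, 0.0002, 0.0006], 1], [[-0.0051, -0.0001, 0.0078], [0.0003, 0.0002, 0.0006], 1], [[-0.0051, -0.0001, 0.0078], [0.0003, 0.0002, 0.0006], 1], [[-0.0051, -0.0001, 0.0078], [0.0003, 0.0002, 0.0006], 1], [[-0.0051, -0.0001, 0.0078], [0.0003, 0.0002, 0.0006], 1], [[-0.0051, -0.0001, 0.0078], [0.0003, 0.0002, 0.0006], 1]]
```

View pics/s16c.png

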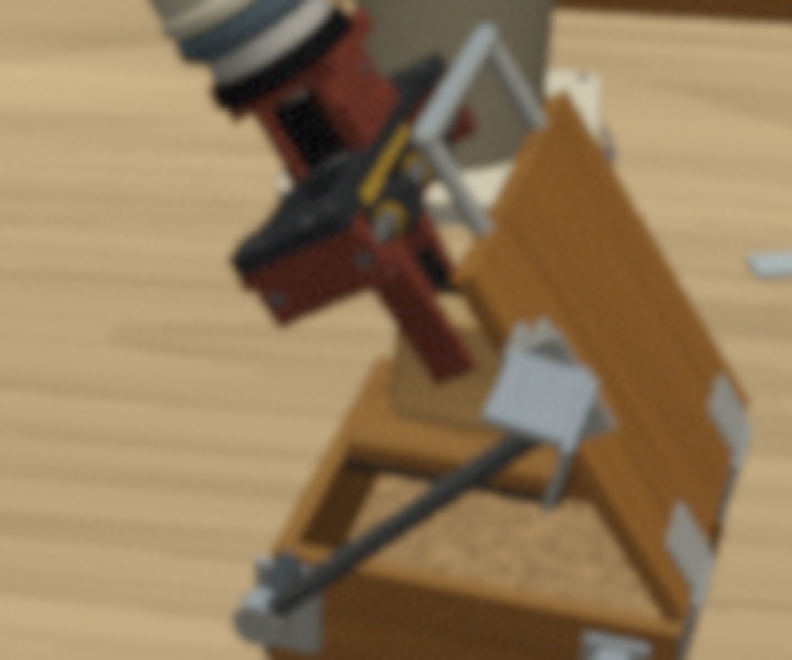

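>>> carry_out --rows '[[[-0.0041,0,0.0078],[0,0,0],1],[[-0.0041,0,0.0078],[0,0,0],1],[[-0.0051,0,0.0078],[0,0,0],1],[[-0.0051,0,0.0078],[0,0,0],1],[[-0.0051,0,0.0078],[0,0,0],1],[[-0.0051,0,0.0078],[0,0,0],1]]'

```text
t: 24.98
ee_pos: [520.3, 58.8, 56.7]
orientation: [-2.069, -1.719, -0.642]
ft_force: [-0.3, -0.3, -2.9]
width: 24.0
```

>>> carry_out --rows '[[[-0.0051,0,0.0078],[0,0,0],1],[[-0.0041,0,0.0065],[0,0,0],1],[[0,0,0],[0,0,0],1]]'

```text
t: 25.23
ee_pos: [519.8, 59.6, 39.3]
orientation: [-2.068, -1.719, -0.64]
ft_force: [-0.0, 0.2, -2.0]
width: 23.6
```

Run:
```python
from tr import *
C,im,o=shot('scene','s17.png'); print(o['ee_pos'],o['ft_force'],o['t'])
crop('s17.png',260,100,440,250,4.4,'s17c.png')
D_=R.from_euler('z',YAW-0.02).as_matrix(); s=o['ee_pos']-D_@(t0-s0); print('sander est chest',RC.T@(s-O))
```

```text
[519.78330259  59.63984686  39.32853339] [-0.04776708  0.16584572 -2.0077034 ] 25.2333
sander est chest [ -5.36217858 -23.34549648  13.32853339]
```

View pics/s17c.png

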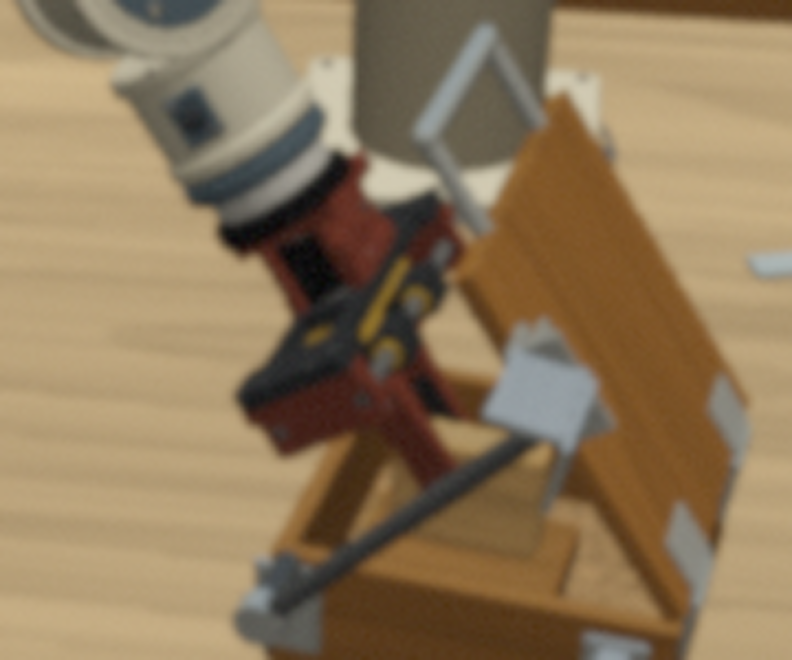

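>>> carry_out --rows '[[[-0.0011,0,0.0016],[0,0,0],1],[[0,0,0],[0,0,0],1],[[-0.0006,0,0.0008],[0,0,0],1],[[0,0,0],[0,0,0],1]]'

```text
t: 25.62
ee_pos: [520.9, 59.3, 38.3]
orientation: [-2.068, -1.721, -0.643]
ft_force: [-0.6, -0.8, -3.6]
width: 23.9
```

>>> carry_out --rows '[[[-0.0006,0,0.0008],[0,0,0],1],[[0,0,0],[0,0,0],1]]'

```text
t: 25.78
ee_pos: [520.8, 59.2, 37.2]
orientation: [-2.069, -1.72, -0.643]
ft_force: [0.2, 0.0, -2.9]
width: 23.7
```

>>> carry_out --rows '[[[-0.0006,0,0.0008],[0,0,0],1],[[0,0,0],[0,0,0],1],[[-0.0003,0,0.0004],[0,0,0],1],[[0,0,0],[0,0,0],1]]'

```text
t: 26.12
ee_pos: [520.9, 59.2, 36.1]
orientation: [-2.068, -1.72, -0.644]
ft_force: [-0.6, -0.9, 4.0]
width: 23.7
```

>>> carry_out --rows '[[[0,0,0],[0,0,0],0.45],[[0,0,0],[0,0,0],0.45],[[0,0,0],[0,0,0],0.45],[[0,0,0],[0,0,0],0.45],[[0,0,0],[0,0,0],0.45],[[0,0,-0.015],[0,0,0],0.45],[[0,0,-0.03],[0,0,0],0.45],[[0,0,-0.03],[0,0,0],0.45],[[0,0,-0.035],[0,0,0],0.45],[[0,0,-0.035],[0,0,0],0.45],[[0,0,-0.035],[0,0,0],0.45],[[0,0,0],[0,0,0],0.45]]'

```text
t: 27.12
ee_pos: [504.2, -44.1, 189.0]
orientation: [-2.074, -1.725, -0.65]
ft_force: [0.5, -0.3, -0.2]
width: 48.5
```

Run:
```python
from tr import *
C,im,o=shot('scene','s18.png');shot('side','d18.png');shot('wrist','w18.png'); print(o['ee_pos'],o['ft_force'],o['t'])
crop('s18.png',280,120,440,250,4.8,'s18c.png')
h=onplane_x(C,(0,0),0)
```

```text
[504.16244531 -44.13714026 189.01174866] [ 0.50185803 -0.31754424 -0.15420113] 27.1167
```

View pics/s18c.png

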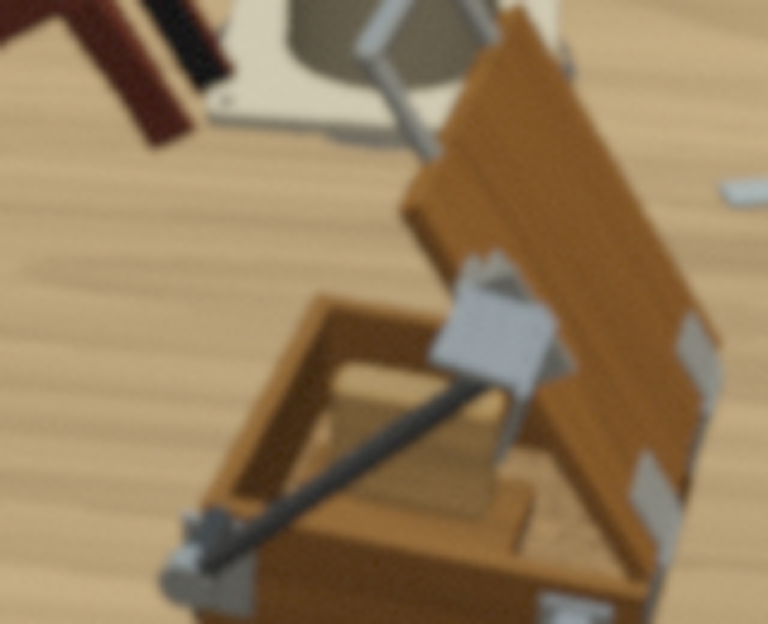

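View pics/w18.png

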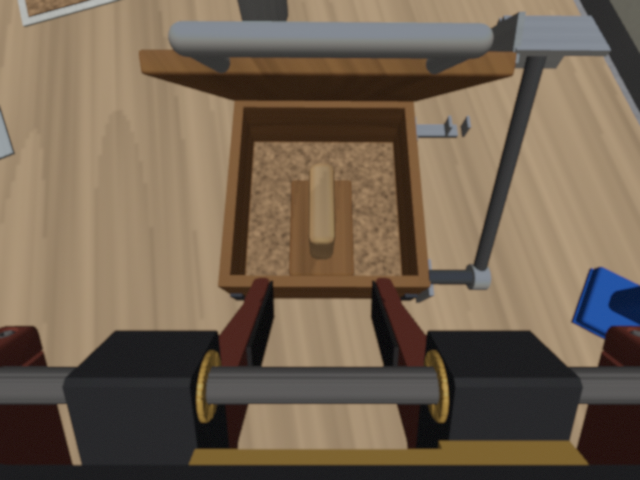

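View pics/d18.png

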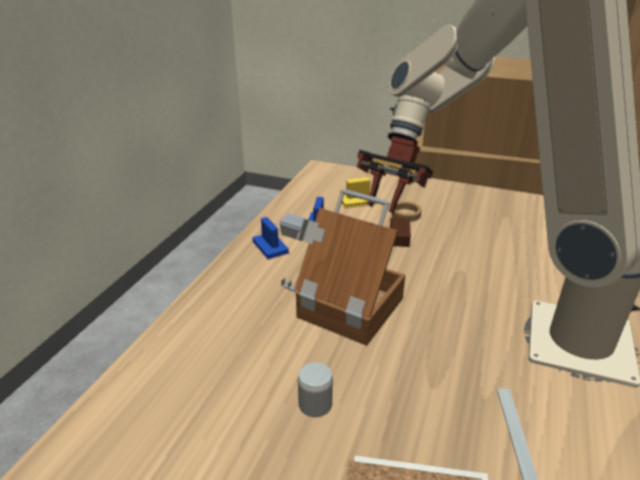

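Run:
```python
from tr import *
S=cam('scene')
h=onplane_x(S,(370/4.8+280,50/4.8+120),52);print(h,np.arctan2(h[2]-81,100-h[1]))
# rod mid direction: near catch (470,392), near pivot (215,562)
a=onplane_x(S,(470/4.8+280,390/4.8+120),140);b=onplane_x(S,(212,562) and (212/4.8+280,562/4.8+120),140);print(a,b,np.arctan2(a[2]-70,a[1]+90),np.arctan2(a[2]-b[2],a[1]-b[1]))
W=cam('wrist')
g=[onz(W,p,94) for p in ((321,166),(322,243))]; print([RC.T@(x-O) for x in g])
B=[onz(W,p,28) for p in ((292,181),(351,181),(352,276),(292,276))]; print([(RC.T@(x-O)).round(0) for x in B])
```

```text
[ 52.         -43.47545815 283.95101475] 0.9554236491955784
[140.          25.34876057 191.75066829] [140.         -78.43700614  79.74703531] 0.8123925456797039 0.8234625768194642
[array([-4.58444479,  9.11476779, 94.        ]), array([ -3.55494119, -65.74534865,  94.        ])]
[array([-37.,  27.,  28.]), array([29., 27., 28.]), array([ 28., -81.,  28.]), array([-34., -81.,  28.])]
```

```bash
python3 -c "
from workcell import close_job
print(close_job())"
```

```text
the job is handed in; nothing more can be done
None
```

I opened the lid to about 1.35 rad, swung the rod up to about 0.81 rad, and lowered the lid onto it. I pressed lightly until the handle stopped against a rising force, about 9 N. Then I set the sander in the chest, backed the arm clear and handed the job in at about 27 s of the 72 s.

**Last checks, from the final images:**
- **Lid:** about 0.955 rad, against about 0.96 rad expected when seated.
- **Rod:** between 0.81 and 0.82 rad, against about 0.826 rad seated. The catch plates hid the ball itself, so I inferred the seating from these angles and the force when pressing.
- **Sander:** on the floor at about chest x −4, y −27 mm, and it looked flat. I felt it touch the floor before letting go and did not measure its tilt.
- **Robot:** let go and clear, touching nothing.
- **Offcut, can and ring:** I saw no sign they had moved, but I did not measure them again at the end.

**What disagreed or failed:**
- The fingertips really end about 30 mm behind the reported TCP, which all three cameras showed. My first grasp on the handle closed on nothing because of this. Nothing had moved, so I corrected for the offset and grasped it again.
- Some fast descents stopped a few millimetres short of the command, up to 7 mm, so the rod was gripped nearer the fingertips than planned. It held.

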